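# Load the cell carrier into the ageing cabinet and lock it

### The arm

A 6-joint arm with a two-finger parallel gripper is mounted at the origin on the work surface. World frame = base frame: x ahead of the robot, y to its left, z up, the work surface at z = 0. Lengths are in m, angles in rad, forces in N, time in s.
With the tool pointing down it reaches from about 0.25 to 0.775 m from the base axis. Payload 4 kg.
Tool frame: the origin (TCP) lies midway between the tips of the shut fingers; the grasp point (between the pads) lies 19 mm behind it; y points along the fingers, x is the direction in which the jaws open and shut, and the axes are right-handed (so a half turn about y gives the same grasp; the last joint's range is limited). The gripper opens to 94 mm and grips with 3 to 60 N. Pads are 16 mm wide; open, the fingers measure 119 mm over their backs; the gripper's body (75 mm by 177 mm) begins 78 mm behind the grasp point.
Start: joints at [-1.232, 0.087, 1.371, -0, 1.684, -0.103], TCP at [0.235, -0.497, 0.174] pointing down, gripper open.
Joint ranges: [-3.1, 3.1], [-0.76, 2.03], [0.27, 2.55], [-1.08, 4.22], [0.17, 2.65], [-2.57, 2.57]. Speed limits (rad/s): [2.79, 2.79, 3.14, 3.14, 3.14, 3.14].

### API

Orientations are given as [roll, pitch, yaw] about the fixed x, y, z axes, in that order (R = Rz(yaw) Ry(pitch) Rx(roll)).
In Python, from bench import robot gives the robot as it stands.
- The arm moves only by the shell command python3 -m creep 'ROWS'. ROWS is JSON, a list of rows, each a list of 7 numbers: the shift along the tool's x, y, z in mm, then the turn, a rotation vector about the tool's x, y, z in degrees, then the closure in counts, from 0 (fully open) to 255 (shut). A call has 1 to 5 rows; each row is the pose to reach, as a shift and turn from the pose commanded when the call began, along the tool's axes at that moment; what a row does not reach only later rows make up. A row lasts 1/8 s, in which the tool goes at most 62.5 mm and 10.7 degrees, less where a joint would pass 70% of its speed; a pose out of reach is approached as far as the arm can. A call with a gripper value outside its range is refused whole. The fingers move at their own pace and stop on an object; the grip force is fixed at half the most. Time passes only in rows, so rows that repeat a pose let the fingers close. It gives the time, the measured TCP pose, the force and the opening at its end, in the units of the state.
- robot.get_obs(): the state, without advancing time (a new reading comes with each control period).
- robot.snapshot(name): name is "scene" or "top" or "wrist"; returns a dict with "color" (384x512x3 uint8, blue, green, red), "fx", "fy", "cx", "cy" (pixels), "k1" (the pictures are not rectified: a ray, as slopes to the right and down, at radius r is drawn at 1 + k1 r^2 times it, then the intrinsics apply), "world_from_camera" (4x4, takes a point from camera to world coordinates); the wrist camera has in their place "mount" (4x4, takes a point from camera to tool coordinates, whose origin is the TCP and whose axes are the tool frame's). Camera axes: x right, y down, z forward; pixel columns grow to the right and rows downward; lengths in m; the calibration is good to about 2 mm. A picture is of the moment at which its call begins: read the wrist's pose just before it. There is no depth.
- robot.close_job(): hands the job in, once; it reports no verdict.
Trained networks look in the newest picture that a camera, given by its name, has taken for a name from the list of things; names that differ only in an ending like _2 or _b are one class to them, and where a whole thing is asked for, a point or a joint stands for the part that bears it (a point fixed in the world has none). Each returns a list of dicts, best first, with "p" (0 to 1); they miss things now and then, are a little off and sometimes report something else, mostly with a low value. They report only what shows in the picture. A call takes as long as a camera call.
- robot.spot_in(name, camera): "point" ([x, y, z] in m, in world coordinates, good to about 4 mm: the middle of the surface that is visible of it).
- robot.landmark_of(name, camera): "point" ([x, y, z] in m, in world coordinates, good to about 4 mm: a listed point, or the origin of a listed thing).
The state is a dict: "time": time; "joint_positions": joint angles; "qvel": joint speeds; "joint_torque": joint torques, N m; "tool_pos": TCP position; "ee_rot": TCP orientation; "wrist_force": force on the tool from outside, world axes, zero at the start; "wrist_torque": the same for the moment, N m; "width": finger opening in m.
Only numpy, scipy, OpenCV 4.12 (cv2) and the standard library are available. Lean on these libraries where they do the work, as an engineer would, in place of code of your own. Each camera call takes 0.05 s, during which the arm holds its last target.

### The job

Swing the cabinet's blue door wide open, set the carrier of battery cells upright on the cabinet floor just inside, square to the doorway with its grip block towards the door, and let go of it. Then shut the door and swing the yellow lock bar down across it until it hangs plumb, fully home. Do not ram the carrier into the cabinet, do not tip it over, and leave the bin, the tape roll and the meter where they are.

Things in the scene. Friction and masses are not known exactly. Their poses are not given: they have to be found in the camera images.
- chamber: Cabinet, clear roof, sides and back, white frame; fixed. 222 wide (y), 200 deep (x), 285 high. Origin: on the bench, middle of its front edge; +x runs into it (about world +y: its front faces the robot's right). Floor 25 above the bench, inside width 210, doorway top at 240, back wall at x = 194. The roof begins at the front edge: reach in through the doorway with the tool tilted 30 to 50 degrees.
- chamber_in (a point): Point on the cabinet's inside floor (25 above the bench), on its middle line, 72 behind the front edge: where the carrier's origin best goes. Axes as the cabinet's.
- door (a joint): Angle of the door: 0 shut, grows as its free edge (the cabinet's +y side, nearest the robot) swings out of the front; 1.57 stands straight out, stop at 1.9 rad. A little friction; it stays where it is left.
- door_hinge (a point): On the door's upright hinge axis, at the cabinet's front edge, 107 to the cabinet's -y side (the far side from the robot), 140 above the bench. Turns with the door. Door: blue frame with clear pane, 214 wide, 14 thick (outer face 16 in front of the hinge axis), from 18 to 238 above the bench.
- door_handle (a point): Middle (140 above the bench) of the handle, an upright round steel bar 14 in diameter, 100 long, its axis 48 in front of the door's outer face near the free edge; from the hinge axis 200 along the door and 64 in front. Turns with the door. Pinch it with the tool tilted 30 to 45 degrees towards the door.
- lock_bar (a joint): Angle of the yellow bar about its level pivot on the header above the door (262 above the bench, 30 to the cabinet's -y side of its middle): 0 parked level, pointing to the cabinet's -y side; its tip swings down in front of the door to 1.57, where it hangs plumb across the shut door, home. Friction holds it where it is left.
- bar_pivot (a point): On the lock bar's pivot axis (level, along the cabinet's x), 262 above the bench and 64 in front of the cabinet's front edge, level with the grip point of its peg.
- bar_peg (a point): Grip point of the round steel peg that sticks out forward (cabinet -x) from the tip of the lock bar, 125 from the pivot axis: 15 in diameter, free from 29 to 90 in front of the cabinet's front edge, with a red end cap 22 in diameter (to 96). This point is 64 in front. Pinch it from above or push it down. The yellow bar is 18 wide, 10 thick.
- carrier: Aluminium carrier plate 110 long (x), 90 wide (y), 12 thick, bearing six white flat cells (tops at 20) and an orange upright grip block at one end; 0.3 kg, loose. Origin: centre of its underside; +z up; the grip block is at the -x end, which goes nearest the door.
- carrier_grip (a point): Point to grip on the orange block, 54 above the carrier's underside and 42 towards -x from its origin. The block is 22 (x) by 24 (y), its top 78 above the underside. Grip across y. Axes as the carrier's.
- bin: Blue open parts bin 100 x 130 x 55 high, loose, on the bench near the carrier (their places may be swapped). Origin: centre of its underside. Leave alone.
- tape_roll: Yellow tape roll, ring 90 outside diameter, 48 high, lying flat at the right of the bench. Origin: centre of its underside. Leave alone.
- meter: Black hand meter 160 x 80 x 43 high, lying between the robot and the cabinet's side, left. Origin: centre of its underside. Leave alone.

How it is judged:
By the outcome, as a careful person would: the job done as asked, in the order asked, and still so for the second after the job is handed in, with the robot touching nothing.
It also fails if it takes over 72 s, if anything falls off the work surface, if the arm or the gripper's body presses on something with over 40 N, if the wrist force passes 120 N, or if a joint passes its speed limit or range.

## Working session

There is one attempt and no reset: what is moved stays moved. The work goes in short steps, Python scripts to look and compute and a shell command to move; the robot and the scene stay as the last step left them, time stands still between calls to the robot, and variables do not carry over. Pictures are saved under pics/ and viewed, and the job is handed in when it is done.

```bash
ls -la; mkdir -p pics
cat > h.py <<'E'
import numpy as np,cv2
from bench import robot
from scipy.spatial.transform import Rotation as R
def snap(cam,fn):
    o=robot.get_obs(); s=robot.snapshot(cam); cv2.imwrite('pics/'+fn+'.png',s['color'])
    return o,s
E
python3 - <<'E'
from h import *
o=robot.get_obs(); print({k:np.round(v,3) for k,v in o.items()})
for c in ['scene','top','wrist']:
    o,s=snap(c,c+'0'); print(c,s['fx'],s['fy'],s['cx'],s['cy'],s['k1']); print(np.round(s.get('world_from_camera',s.get('mount')),3))
    if c!='wrist':
        for n in ['chamber','chamber_in','door_hinge','door_handle','bar_pivot','bar_peg','carrier','carrier_grip','bin','tape_roll','meter']:
            print(n,[(np.round(d['point'],3),round(d['p'],2)) for d in robot.landmark_of(n,c)[:2]])
E
```

```text
total 12
drwxr-xr-x  3 agent agent 4096 Dec  6 04:29 .
drwxr-xr-x 23 root  root  4096 Dec  6 04:29 ..
drwxr-xr-x  2 agent agent 4096 Dec  6 04:29 pics
{'time': np.float64(0.0), 'joint_positions': array([-1.232,  0.088,  1.372, -0.   ,  1.684, -0.103]), 'qvel': array([ 0.   ,  0.001,  0.   , -0.001,  0.001,  0.   ]), 'joint_torque': array([-2.0000e-03, -3.4018e+01, -3.0243e+01,  7.2000e-02,  3.3000e-02,
       -0.0000e+00]), 'tool_pos': array([ 0.235, -0.497,  0.173]), 'ee_rot': array([-1.571,  0.002, -1.129]), 'wrist_force': array([-0.012, -0.169, -0.244]), 'wrist_torque': array([ 0.045, -0.01 , -0.015]), 'width': np.float64(0.094)}
scene 354.4760252156371 354.4760252156371 259.725953520069 191.70120823874592 -0.061108083955072945
[[ 0.85   0.338 -0.405  0.849]
 [ 0.527 -0.559  0.64  -0.669]
 [-0.01  -0.757 -0.653  0.782]
 [ 0.     0.     0.     1.   ]]
chamber [(array([ 0.519,  0.136, -0.002]), 0.58)]
chamber_in [(array([0.626, 0.147, 0.143]), 0.36)]
door_hinge [(array([0.627, 0.147, 0.14 ]), 0.91)]
door_handle [(array([0.46 , 0.018, 0.141]), 0.72)]
bar_pivot [(array([0.556, 0.078, 
[... 848 characters left out ...]
oor_handle [(array([0.459, 0.023, 0.142]), 0.62), (array([0.51 , 0.208, 0.024]), 0.26)]
bar_pivot []
bar_peg [(array([0.676, 0.088, 0.256]), 0.78)]
carrier [(array([ 0.629, -0.272,  0.002]), 0.81), (array([0.52 , 0.139, 0.004]), 0.15)]
carrier_grip [(array([ 0.619, -0.313,  0.053]), 0.63)]
bin [(array([ 0.494, -0.27 ,  0.003]), 0.6)]
tape_roll [(array([ 0.502, -0.417, -0.003]), 0.96), (array([0.678, 0.088, 0.258]), 0.71)]
meter [(array([ 0.286,  0.281, -0.   ]), 0.73)]
wrist 264.5279050646085 264.5279050646085 257.61258433282956 189.70230223747916 -0.015258614942557503
[[ 1.     0.     0.    -0.   ]
 [-0.    -0.252  0.968 -0.211]
 [ 0.    -0.968 -0.252  0.074]
 [ 0.     0.     0.     1.   ]]
```

View pics/scene0.png

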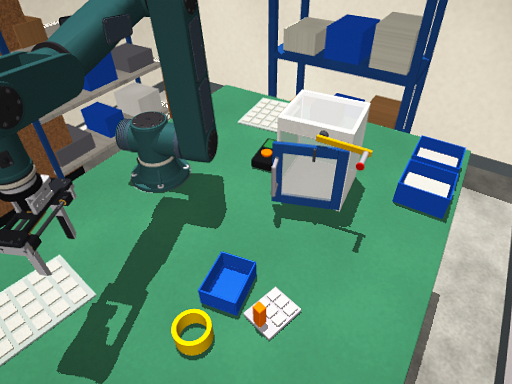

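View pics/top0.png

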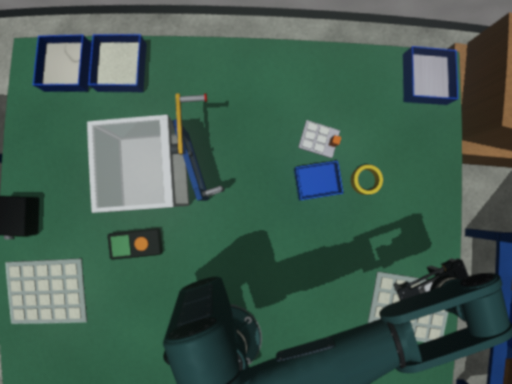

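View pics/wrist0.png

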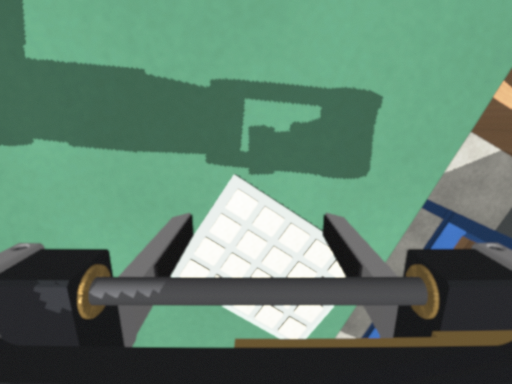

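The door is ajar by about 14° (handle near px 275,180 in the scene view). The bar is level, with its peg at (360,165), and the carrier is at (272,312) with its orange block towards the tape. The landmarks agree on a cabinet yaw of about 96°.

```bash
cat >> h.py <<'E'
def rot(yaw,tilt=0): # deg; tool x along yaw, tilt about tool x
    return R.from_euler('xyz',[-90,0,yaw],degrees=True)*R.from_euler('x',tilt,degrees=True)
def rows(*tg):
    """targets: (grasp-point pos, yaw, tilt) -> rows relative to present pose"""
    o=robot.get_obs(); p=o['tool_pos']; r=R.from_euler('xyz',o['ee_rot'])
    print('now t=%.2f'%o['time'],'TCP',np.round(p,3),'rpy',np.round(np.degrees(o['ee_rot']),1),'F',np.round(o['wrist_force'],1),'w',round(float(o['width']),3), 'q',np.round(o['joint_positions'],2))
    for g,y,t in tg:
        q=rot(y,t); tcp=np.array(g)+q.apply([0,.019,0])
        print(np.round(r.inv().apply(tcp-p)*1000,0).astype(int).tolist()+np.round((r.inv()*q).as_rotvec(degrees=True),1).tolist())
# cabinet frame
C0=np.array([.5195,.1385]); CY=96.
def cab(x,y,z):
    a=np.radians(CY); c,s=np.cos(a),np.sin(a)
    return np.array([C0[0]+c*x-s*y,C0[1]+s*x+c*y,z])
def handle(th,z): # th deg door angle
    a=np.radians(-th); u=200*.001;v=-.064
    return cab(v*np.cos(a)+u*np.sin(a), -.107-v*np.sin(a)+u*np.cos(a), z)
E
python3 - <<'E'
from h import *
print(handle(14,.17),handle(0,.17),handle(97,.17))
rows((handle(14,.30),20,0))
E
```

```text
[0.45986461 0.02114019 0.17      ] [0.43369929 0.06512945 0.17      ] [ 0.73326374 -0.0307926   0.17      ]
now t=1.25 TCP [ 0.235 -0.497  0.174] rpy [-90.   -0.  -64.7] F [-0.1  0.6 -0.5] w 0.094 q [-1.23  0.09  1.37  0.    1.68 -0.1 ]
[-372, -107, 425, 0.0, -84.7, 0.0]
```

```bash
python3 -m creep '[[-37,-60,43,0,-8,0,0],[-74,-107,85,0,-17,0,0],[-112,-107,128,0,-25,0,0],[-149,-107,170,0,-34,0,0],[-186,-107,212,0,-42,0,0]]'
python3 - <<'E'
from h import *
rows((handle(14,.30),20,0))
E
```

```text
time: 1.88
tool_pos: [0.3452, -0.2431, 0.2821]
ee_rot: [-1.571, -0.002, -0.392]
wrist_force: [0.9, -0.3, -0.2]
width: 0.0943
now t=1.88 TCP [ 0.345 -0.243  0.282] rpy [-90.   -0.1 -22.5] F [ 0.9 -0.3 -0.2] w 0.094 q [-0.75 -0.2   1.43  0.    1.91 -0.36]
[5, 1, 288, 0.1, -42.5, 0.1]
```

```bash
python3 -m creep '[[5,0,58,0,-8.5,0,0],[5,0,115,0,-17,0,0],[5,0,172,0,-25.5,0,0],[5,0,230,0,-34,0,0],[5,0,288,0,-42.5,0,0]]'
python3 - <<'E'
from h import *
o,s=snap('wrist','w1')
for n in ['door_handle','bar_peg','bar_pivot']: print(n,[(np.round(d['point'],3),round(d['p'],2)) for d in robot.landmark_of(n,'wrist')[:2]])
rows((handle(14,.17),20,0))
E
```

```text
time: 2.5
tool_pos: [0.4608, 0.021, 0.2815]
ee_rot: [-1.572, -0.001, 0.351]
wrist_force: [1.3, -0.5, -0.4]
width: 0.094
door_handle [(array([0.458, 0.019, 0.145]), 0.72)]
bar_peg [(array([0.677, 0.093, 0.253]), 0.89), (array([ 0.518,  0.137, -0.   ]), 0.64)]
bar_pivot [(array([0.456, 0.019, 0.141]), 0.34)]
now t=2.70 TCP [0.46  0.02  0.281] rpy [-90.    0.1  19.9] F [ 0.1  0.4 -0.5] w 0.094 q [-0.08 -0.11  1.35 -0.    1.9  -0.43]
[0, 130, 1, 0.0, -0.1, -0.1]
```

View pics/w1.png

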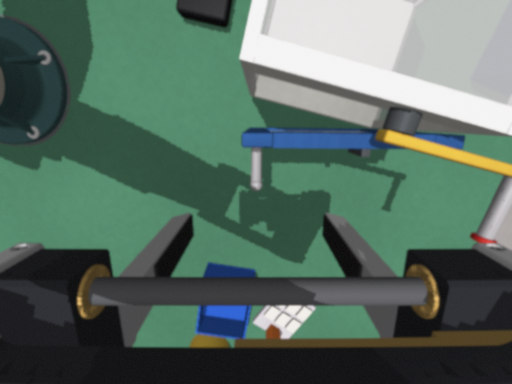

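Handle top shows at (257,187), and the door edge is parallel to the image x axis, so yaw 20° is confirmed. Going down and pinching.

```bash
python3 -m creep '[[0,45,0,0,0,0,0],[0,90,0,0,0,0,0],[0,120,0,0,0,0,0],[0,130,0,0,0,0,0],[0,130,0,0,0,0,255]]';python3 -m creep '[[0,0,0,0,0,0,255],[0,0,0,0,0,0,255],[0,0,0,0,0,0,255],[0,0,0,0,0,0,255]]'
python3 - <<'E'
from h import *
rows(*[(handle(14+k*7,.17),20+k*5,0) for k in range(1,6)])
E
```

```text
time: 3.32
tool_pos: [0.4602, 0.0181, 0.1515]
ee_rot: [-1.571, 0.0, 0.344]
wrist_force: [0.0, 0.2, -0.4]
width: 0.087
time: 3.82
tool_pos: [0.4605, 0.0192, 0.1515]
ee_rot: [-1.571, -0.0, 0.346]
wrist_force: [-0.2, 0.4, 0.5]
width: 0.0473
now t=3.83 TCP [0.46  0.019 0.152] rpy [-90.   -0.   19.8] F [-0.2  0.4  0.5] w 0.047 q [-0.08 -0.11  1.61 -0.    1.64 -0.43]
[9, 1, -22, 0.0, -5.2, 0.0]
[22, 1, -44, 0.0, -10.2, 0.0]
[36, 1, -65, 0.0, -15.2, 0.0]
[54, 1, -84, 0.0, -20.2, 0.0]
[73, 1, -101, 0.0, -25.2, 0.0]
```

```bash
python3 -m creep '[[0,0,0,0,0,0,255],[0,0,0,0,0,0,255],[0,0,0,0,0,0,255],[0,0,0,0,0,0,255],[0,0,0,0,0,0,255]]'
python3 - <<'E'
from h import *
rows(*[(handle(14+k*6,.17),20+k*4.5,0) for k in range(1,6)])
E
```

```text
time: 4.45
tool_pos: [0.4595, 0.0187, 0.1511]
ee_rot: [-1.571, 0.002, 0.346]
wrist_force: [-4.1, -2.2, 2.1]
width: 0.0127
now t=4.45 TCP [0.459 0.019 0.151] rpy [-90.    0.1  19.8] F [-4.1 -2.2  2.1] w 0.013 q [-0.08 -0.11  1.61 -0.    1.64 -0.43]
[9, 0, -18, 0.0, -4.7, -0.1]
[19, 0, -38, 0.0, -9.2, -0.1]
[31, 0, -56, 0.0, -13.7, -0.1]
[45, 0, -73, 0.0, -18.2, -0.1]
[60, 0, -89, -0.0, -22.7, -0.1]
```

```bash
python3 -m creep '[[9,0,-18,0,-4.5,0,255],[19,0,-38,0,-9,0,255],[31,0,-56,0,-13.5,0,255],[45,0,-73,0,-18,0,255],[60,0,-89,0,-22.5,0,255]]'
python3 - <<'E'
from h import *
rows(*[(handle(44+k*6,.17),42.5+k*4.5,0) for k in range(1,6)])
E
```

```text
time: 5.08
tool_pos: [0.546, -0.0474, 0.1511]
ee_rot: [-1.572, 0.006, 0.74]
wrist_force: [-3.2, -4.2, 2.2]
width: 0.0131
now t=5.08 TCP [ 0.546 -0.047  0.151] rpy [-90.1   0.3  42.4] F [-3.2 -4.2  2.2] w 0.013 q [-0.19  0.09  1.41 -0.01  1.64 -0.93]
[13, 0, -18, 0.1, -4.6, -0.3]
[25, 0, -36, 0.1, -9.1, -0.3]
[39, 0, -52, 0.0, -13.6, -0.3]
[55, 0, -68, 0.0, -18.1, -0.3]
[73, 0, -81, 0.0, -22.6, -0.3]
```

```bash
python3 -m creep '[[13,0,-18,0,-4.5,0,255],[25,0,-36,0,-9,0,255],[39,0,-52,0,-13.5,0,255],[55,0,-68,0,-18,0,255],[73,0,-81,0,-22.5,0,255]]'
python3 - <<'E'
from h import *
rows(*[(handle(74+k*6,.17),65+k*4.5,0) for k in range(1,6)])
E
```

```text
time: 5.7
tool_pos: [0.6564, -0.0617, 0.1512]
ee_rot: [-1.576, 0.009, 1.129]
wrist_force: [-0.8, -11.2, 1.3]
width: 0.013
now t=5.70 TCP [ 0.656 -0.062  0.151] rpy [-90.3   0.5  64.7] F [ -0.8 -11.2   1.3] w 0.013 q [-0.17  0.34  1.12 -0.01  1.68 -1.3 ]
[15, 0, -14, 0.3, -4.8, -0.5]
[30, 0, -31, 0.3, -9.3, -0.5]
[46, 0, -45, 0.2, -13.8, -0.6]
[64, 0, -58, 0.2, -18.3, -0.6]
[83, 0, -69, 0.2, -22.8, -0.6]
```

```bash
python3 -m creep '[[15,0,-15,0,-4.5,0,255],[30,0,-30,0,-9,0,255],[46,0,-43,0,-13.5,0,255],[64,0,-55,0,-18,0,255],[64,0,-55,0,-18,0,255]]'
python3 - <<'E'
from h import *
rows(*[(handle(98,.17),83,0) for k in range(1)])
snap('scene','s2'); snap('top','t2')
for c in ['scene','top']:
  for n in ['door_handle','carrier','carrier_grip','door_hinge','chamber_in','chamber']: print(n,[(np.round(d['point'],3),round(d['p'],2)) for d in robot.landmark_of(n,c)[:1]])
E
```

```text
time: 6.32
tool_pos: [0.7395, -0.0315, 0.1513]
ee_rot: [-1.587, 0.015, 1.438]
wrist_force: [11.6, -19.3, -3.3]
width: 0.0132
now t=6.33 TCP [ 0.739 -0.032  0.151] rpy [-91.    0.9  82.4] F [ 11.6 -19.3  -3.3] w 0.013 q [-0.11  0.52  0.87 -0.02  1.73 -1.55]
[2, 0, 3, 0.9, -0.6, -0.9]
door_handle [(array([ 0.736, -0.03 ,  0.141]), 0.61)]
carrier [(array([ 0.634, -0.269, -0.002]), 0.78)]
carrier_grip [(array([ 0.617, -0.313,  0.055]), 0.76)]
door_hinge [(array([0.682, 0.092, 0.252]), 0.62)]
chamber_in [(array([0.51 , 0.209, 0.027]), 0.56)]
chamber [(array([ 0.519,  0.136, -0.004]), 0.7)]
door_handle [(array([ 0.737, -0.026,  0.137]), 0.79)]
carrier [(array([ 0.628, -0.271, -0.   ]), 0.9)]
carrier_grip [(array([ 0.618, -0.312,  0.056]), 0.8)]
door_hinge [(array([0.626, 0.154, 0.142]), 0.93)]
chamber_in [(array([0.513, 0.209, 0.025]), 0.72)]
chamber [(array([0.52 , 0.138, 0.002]), 0.88)]
```

View pics/s2.png

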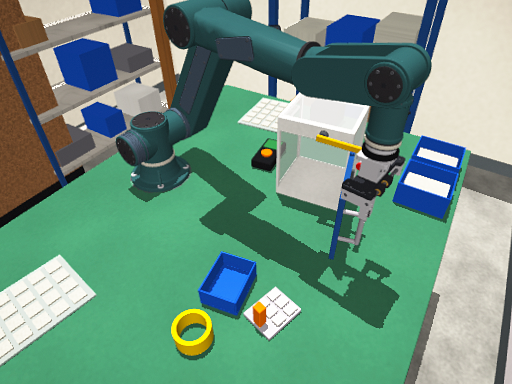

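The door is wide open at about 98°, with the tool on the handle at (352,225). Releasing and lifting.

```bash
python3 -m creep '[[0,0,0,0,0,0,120],[0,0,0,0,0,0,120],[0,0,0,0,0,0,120],[0,-40,0,0,0,0,120],[0,-95,0,0,0,0,120]]'
python3 - <<'E'
from h import *
G=np.array([.618,-.3125,.054])
rows((G+[0,0,.16],-14,0),(G+[0,0,.16],-14,38))
E
```

```text
time: 7.65
tool_pos: [0.7317, -0.0197, 0.2439]
ee_rot: [-1.565, -0.001, 1.446]
wrist_force: [0.7, -0.8, 0.3]
width: 0.0494
now t=7.65 TCP [ 0.732 -0.02   0.244] rpy [-89.7  -0.1  82.9] F [ 0.7 -0.8  0.3] w 0.049 q [-0.1   0.54  0.66  0.    1.95 -1.55]
[-305, 49, 76, -0.3, 96.9, -0.2]
[-293, 45, 75, 28.1, 92.8, -32.2]
```

```bash
python3 -m creep '[[-31,-20,8,0,10,0,120],[-61,-20,15,0,20,0,120],[-92,-20,23,0,30,0,120],[-122,-10,30,0,40,0,120],[-153,0,38,0,50,0,120]]'
python3 - <<'E'
from h import *
G=np.array([.618,-.3125,.054])
rows((G+[0,0,.16],-14,0),(G+[0,0,.16],-14,38))
E
```

```text
time: 8.28
tool_pos: [0.6758, -0.1676, 0.2458]
ee_rot: [-1.571, -0.002, 0.568]
wrist_force: [0.2, -0.6, -1.3]
width: 0.0499
now t=8.28 TCP [ 0.676 -0.168  0.246] rpy [-90.   -0.1  32.6] F [ 0.2 -0.6 -1.3] w 0.05 q [-0.33  0.43  0.81  0.    1.9  -0.89]
[-127, 51, -91, -0.0, 46.6, 0.1]
[-118, 47, -83, 35.8, 44.8, -15.3]
```

```bash
python3 -m creep '[[-26,10,-18,0,10,0,120],[-51,20,-36,0,20,0,120],[-77,30,-54,0,30,0,120],[-102,30,-73,0,39,0,120],[-127,30,-91,0,47,0,120]]'
python3 - <<'E'
from h import *
o,s=snap('wrist','w3'); 
for n in ['carrier','carrier_grip']: print(n,[(np.round(d['point'],3),round(d['p'],2)) for d in robot.landmark_of(n,'wrist')[:1]])
G=np.array([.618,-.3125,.054])
rows((G+[0,0,.10],-14,38))
E
```

```text
time: 8.9
tool_pos: [0.6183, -0.313, 0.2156]
ee_rot: [-1.569, -0.0, -0.251]
wrist_force: [-0.6, -0.7, -0.8]
width: 0.0499
carrier [(array([ 0.627, -0.27 , -0.001]), 0.68)]
carrier_grip [(array([ 0.618, -0.309,  0.059]), 0.71)]
now t=9.05 TCP [ 0.618 -0.313  0.216] rpy [-89.9  -0.  -14.2] F [ 0.6  0.9 -0.9] w 0.049 q [-0.55  0.42  0.89  0.    1.84 -0.3 ]
[0, 77, 12, 37.9, -0.2, 0.1]
```

View pics/w3.png

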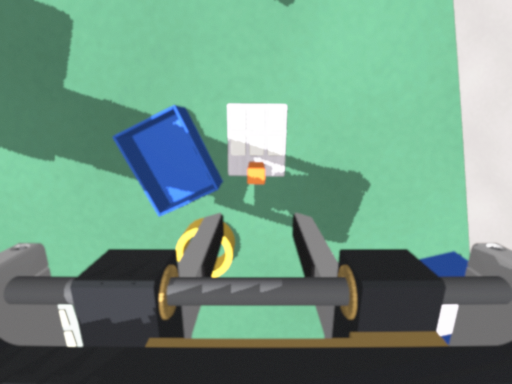

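Carrier edges are parallel to the image columns (227 to 287), which confirms its yaw of 75.8°, and the block at (257,173) is centred. The bin corner at (220,187) is about 50 mm off, so I'm narrowing the jaws.

```bash
cat >> h.py <<'E'
G=np.array([.618,-.312,.054])
def back(g,yaw,tilt,d): return np.array(g)-rot(yaw,tilt).apply([0,d,0])
E
python3 - <<'E'
from h import *
rows((back(G,-14,38,.08),-14,38),(G,-14,38))
E
```

```text
now t=9.05 TCP [ 0.618 -0.313  0.216] rpy [-89.9  -0.  -14.2] F [ 0.6  0.9 -0.9] w 0.049 q [-0.55  0.42  0.89  0.    1.84 -0.3 ]
[0, 114, -36, 37.9, -0.2, 0.1]
[0, 177, 13, 37.9, -0.2, 0.1]
```

```bash
python3 -m creep '[[0,20,-20,9,0,0,140],[0,40,-36,18,0,0,140],[0,70,-36,27,0,0,140],[0,100,-36,36,0,0,140],[0,114,-36,38,0,0,140]]'
python3 - <<'E'
from h import *
o,s=snap('wrist','w4'); 
for n in ['carrier','carrier_grip']: print(n,[(np.round(d['point'],3),round(d['p'],2)) for d in robot.landmark_of(n,'wrist')[:1]])
rows((back(G,-14,38,.08),-14,38),(G,-14,38))
E
```

```text
time: 9.68
tool_pos: [0.6079, -0.3475, 0.0966]
ee_rot: [-0.902, 0.007, -0.249]
wrist_force: [1.3, -0.1, -0.3]
width: 0.0424
carrier [(array([ 0.626, -0.269,  0.003]), 0.64)]
carrier_grip [(array([ 0.621, -0.308,  0.057]), 0.58)]
now t=9.82 TCP [ 0.61  -0.346  0.102] rpy [-52.    0.  -14.1] F [0.9 0.7 0.8] w 0.043 q [-0.88  0.71  0.84  0.57  1.96 -0.51]
[-1, -2, -2, -0.0, -0.1, 0.0]
[-1, 78, -2, -0.0, -0.1, 0.0]
```

View pics/w4.png

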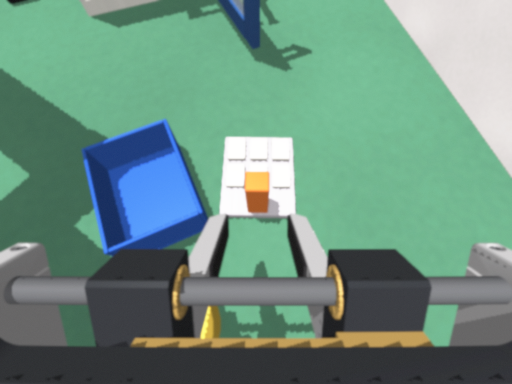

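The block at (257,190) is centred between the fingers, and the bin corner at (205,215) is clear of the left finger. Advancing and gripping.

```bash
python3 -m creep '[[0,30,0,0,0,0,140],[0,60,0,0,0,0,140],[0,78,0,0,0,0,140],[0,78,0,0,0,0,140],[0,78,0,0,0,0,255]]'; python3 -m creep '[[0,0,0,0,0,0,255],[0,0,0,0,0,0,255],[0,0,0,0,0,0,255],[0,0,0,0,0,0,255]]'
python3 - <<'E'
from h import *
rows((G,-14,38),(G+[0,0,.05],-14,38))
E
```

```text
time: 10.45
tool_pos: [0.622, -0.3017, 0.0428]
ee_rot: [-0.91, -0.003, -0.247]
wrist_force: [-0.4, 0.1, 0.3]
width: 0.0351
time: 10.95
tool_pos: [0.6207, -0.3023, 0.0422]
ee_rot: [-0.908, -0.001, -0.248]
wrist_force: [-4.4, -1.5, 5.5]
width: 0.0231
now t=10.95 TCP [ 0.621 -0.302  0.042] rpy [-52.   -0.1 -14.2] F [-4.4 -1.5  5.5] w 0.023 q [-0.83  0.69  0.99  0.56  1.82 -0.54]
[0, 3, -1, 0.0, -0.1, 0.2]
[0, -36, 30, 0.0, -0.1, 0.2]
```

```bash
cat >> h.py <<'E'
OFF=np.array([0,.003,-.001])
def car(x,y,bot,yaw=6,tilt=38): # tool target with carrier grip at cabinet x,y and underside height
    return (cab(x,y,bot+.054)-rot(yaw,tilt).apply(OFF),yaw,tilt)
E
python3 -m creep '[[0,-10,8,0,0,0,255],[0,-24,19,0,0,0,255],[0,-44,34,0,0,0,255],[0,-63,50,0,0,0,255],[0,-71,56,0,0,0,255]]'
python3 - <<'E'
from h import *
rows(car(-.135,0,.075))
print(car(-.135,0,.09))
E
```

```text
time: 11.58
tool_pos: [0.6222, -0.3014, 0.135]
ee_rot: [-0.91, -0.005, -0.247]
wrist_force: [0.7, -0.6, -3.1]
width: 0.023
now t=11.57 TCP [ 0.622 -0.301  0.135] rpy [-52.2  -0.3 -14.2] F [ 0.7 -0.6 -3.1] w 0.023 q [-0.83  0.63  0.89  0.59  1.95 -0.45]
[-164, 188, 214, 0.2, -15.7, 12.6]
(array([0.53372204, 0.00318637, 0.14697969]), 6, 38)
```

```bash
python3 -m creep '[[-16,13,26,0,-2,1.5,255],[-35,33,48,0,-4,3,255],[-54,55,70,0,-6,4.5,255],[-74,78,92,0,-8,6,255],[-92,100,114,0,-9.5,7.5,255]]'
python3 - <<'E'
from h import *
rows(car(-.135,0,.075))
E
```

```text
time: 12.2
tool_pos: [0.5687, -0.1303, 0.1226]
ee_rot: [-0.908, 0.001, -0.035]
wrist_force: [-0.3, 0.3, -2.7]
width: 0.0232
now t=12.20 TCP [ 0.569 -0.13   0.123] rpy [-52.    0.1  -2. ] F [-0.3  0.3 -2.7] w 0.023 q [-0.66  0.41  1.25  0.55  1.87 -0.56]
[-41, 93, 110, 0.0, -6.4, 4.9]
```

```bash
python3 -m creep '[[-10,23,27,0,-1.6,1.2,255],[-20,46,54,0,-3.2,2.4,255],[-30,69,82,0,-4.8,3.6,255],[-41,93,110,0,-6.4,4.9,255],[-41,93,110,0,-6.4,4.9,255]]'
python3 - <<'E'
from h import *
snap('scene','s5'); snap('wrist','w5'); snap('top','t5')
rows(car(-.135,0,.045))
for c in ['scene','top','wrist']:
  for n in ['carrier','carrier_grip','chamber_in','chamber']: print(c,n,[(np.round(d['point'],3),round(d['p'],2)) for d in robot.landmark_of(n,c)[:1]])
print(cab(-.135,0,.099),cab(.072,0,.025))
E
```

```text
time: 12.82
tool_pos: [0.5324, 0.0165, 0.1175]
ee_rot: [-0.907, -0.0, 0.108]
wrist_force: [-0.2, -0.8, -2.4]
width: 0.0225
now t=12.97 TCP [0.534 0.013 0.117] rpy [-52.   -0.1   5.9] F [-0.1 -0.3 -3.5] w 0.023 q [-0.47  0.26  1.45  0.56  1.8  -0.55]
[-1, 25, -17, 0.0, -0.0, 0.1]
scene carrier [(array([0.536, 0.042, 0.07 ]), 0.69)]
scene carrier_grip [(array([0.535, 0.008, 0.129]), 0.81)]
scene chamber_in [(array([0.51 , 0.208, 0.022]), 0.58)]
scene chamber [(array([ 0.519,  0.135, -0.004]), 0.86)]
top carrier [(array([0.533, 0.038, 0.07 ]), 0.6)]
top carrier_grip [(array([0.538, 0.004, 0.127]), 0.87)]
top chamber_in [(array([0.511, 0.21 , 0.024]), 0.83)]
top chamber [(array([0.519, 0.141, 0.001]), 0.84)]
wrist carrier [(array([0.532, 0.039, 0.069]), 0.7)]
wrist carrier_grip [(array([0.534, 0.008, 0.13 ]), 0.57)]
wrist chamber_in [(array([0.51 , 0.211, 0.023]), 0.82)]
wrist chamber [(array([0.516, 0.139, 0.   ]), 0.98)]
[0.53361134 0.00423954 0.099     ] [0.51197395 0.21010558 0.025     ]
```

View pics/w5.png

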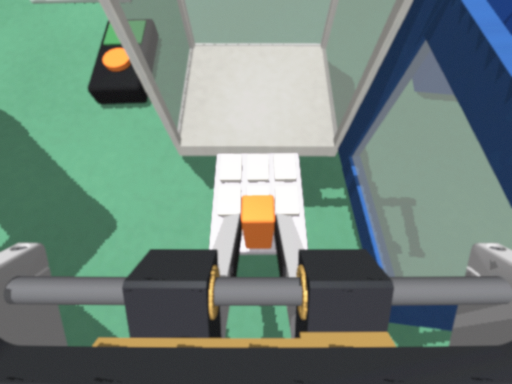

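View pics/s5.png

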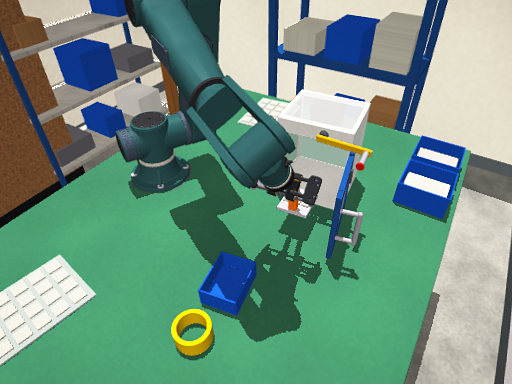

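View pics/t5.png

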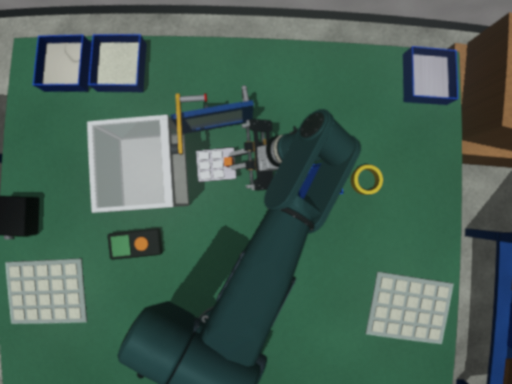

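The carrier (px 215–300) is square to and centred on the doorway sill (182–335). Lowering a little and going in.

```bash
python3 -m creep '[[0,10,-7,0,0,0,255],[0,20,-14,0,0,0,255],[0,29,-20,0,0,0,255],[0,29,-20,0,0,0,255]]'
python3 - <<'E'
from h import *
rows(car(-.050,0,.040),car(.030,0,.040))
E
```

```text
time: 14.08
tool_pos: [0.5322, 0.0165, 0.0803]
ee_rot: [-0.906, 0.003, 0.104]
wrist_force: [0.3, -0.7, -3.3]
width: 0.0229
now t=14.07 TCP [0.532 0.016 0.08 ] rpy [-51.9   0.2   6. ] F [ 0.3 -0.7 -3.3] w 0.023 q [-0.47  0.29  1.49  0.55  1.74 -0.58]
[0, 50, 67, -0.1, -0.1, -0.1]
[0, 99, 130, -0.1, -0.1, -0.1]
```

```bash
python3 -m creep '[[0,8,11,0,0,0,255],[0,19,25,0,0,0,255],[0,30,40,0,0,0,255],[0,41,54,0,0,0,255],[0,50,66,0,0,0,255]]'
python3 - <<'E'
from h import *
rows(car(.030,0,.040))
E
```

```text
time: 14.7
tool_pos: [0.5241, 0.0999, 0.0833]
ee_rot: [-0.907, -0.0, 0.105]
wrist_force: [0.4, -1.0, -3.3]
width: 0.0229
now t=14.70 TCP [0.524 0.1   0.083] rpy [-52.  -0.   6.] F [ 0.4 -1.  -3.3] w 0.023 q [-0.34  0.22  1.57  0.59  1.66 -0.49]
[-1, 50, 62, -0.0, 0.0, -0.0]
```

```bash
python3 -m creep '[[0,11,14,0,0,0,255],[0,23,28,0,0,0,255],[0,34,42,0,0,0,255],[-1,45,56,0,0,0,255],[-1,50,62,0,0,0,255]]'
python3 - <<'E'
from h import *
rows(car(.030,0,.040),car(.030,0,.025))
snap('wrist','w6')
for c in ['wrist']:
  for n in ['carrier','carrier_grip','chamber_in','chamber']: print(c,n,[(np.round(d['point'],3),round(d['p'],2)) for d in robot.landmark_of(n,c)[:1]])
E
```

```text
time: 15.32
tool_pos: [0.5147, 0.1787, 0.0819]
ee_rot: [-0.907, -0.0, 0.106]
wrist_force: [0.7, -0.7, -2.6]
width: 0.023
now t=15.32 TCP [0.515 0.179 0.082] rpy [-52.  -0.   6.] F [ 0.7 -0.7 -2.6] w 0.023 q [-0.21  0.17  1.63  0.63  1.57 -0.39]
[1, 0, 0, -0.0, 0.0, -0.0]
[1, 12, -9, -0.0, 0.0, -0.0]
wrist carrier [(array([0.512, 0.206, 0.038]), 0.87)]
wrist carrier_grip [(array([0.518, 0.17 , 0.095]), 0.92)]
wrist chamber_in []
wrist chamber [(array([0.517, 0.14 , 0.002]), 0.7)]
```

View pics/w6.png

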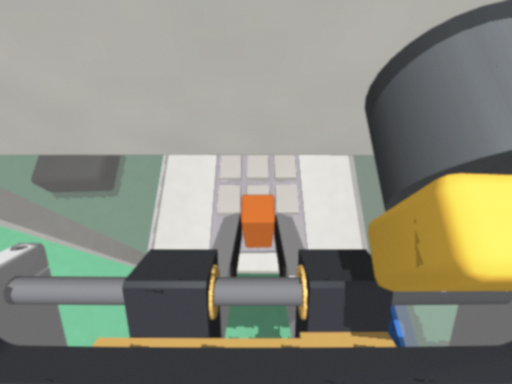

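```bash
python3 -m creep '[[1,3,-2,0,0,0,255],[1,5,-4,0,0,0,255],[1,7,-5,0,0,0,255],[1,8,-6,0,0,0,255],[1,8,-6,0,0,0,255]]'; python3 -m creep '[[0,1,-1,0,0,0,255],[0,2,-1.5,0,0,0,255],[0,2,-1.5,0,0,0,255]]'
```

```text
time: 16.2
tool_pos: [0.5163, 0.1777, 0.0719]
ee_rot: [-0.907, -0.0, 0.104]
wrist_force: [-0.6, -0.6, -1.9]
width: 0.0232
time: 16.58
tool_pos: [0.5164, 0.1778, 0.0695]
ee_rot: [-0.907, -0.001, 0.104]
wrist_force: [0.2, -1.6, -0.7]
width: 0.0234
```

```bash
python3 -m creep '[[0,0.8,-0.6,0,0,0,255],[0,0.8,-0.6,0,0,0,255]]'; python3 -m creep '[[0,0.8,-0.6,0,0,0,255],[0,0.8,-0.6,0,0,0,255]]'
```

```text
time: 16.82
tool_pos: [0.5163, 0.1778, 0.0685]
ee_rot: [-0.907, -0.001, 0.104]
wrist_force: [0.2, -2.0, -0.4]
width: 0.0229
time: 17.08
tool_pos: [0.5164, 0.1778, 0.0675]
ee_rot: [-0.907, -0.001, 0.104]
wrist_force: [0.7, -1.7, -0.8]
width: 0.0232
```

```bash
python3 -m creep '[[0,0.8,-0.6,0,0,0,255],[0,0.8,-0.6,0,0,0,255]]'
python3 - <<'E'
from h import *
snap('wrist','w7')
s=robot.snapshot('scene'); cv2.imwrite('pics/s7.png',cv2.resize(s['color'][80:240,230:400],None,fx=4,fy=3.5))
for c in ['wrist']:
  for n in ['carrier','carrier_grip']: print(c,n,[(np.round(d['point'],3),round(d['p'],2)) for d in robot.landmark_of(n,c)[:1]])
rows(car(.030,0,.025))
E
```

```text
time: 17.32
tool_pos: [0.5166, 0.1778, 0.0673]
ee_rot: [-0.907, -0.001, 0.104]
wrist_force: [0.2, -3.1, 4.2]
width: 0.0232
wrist carrier [(array([0.515, 0.21 , 0.026]), 0.73)]
wrist carrier_grip [(array([0.524, 0.171, 0.083]), 0.97)]
now t=17.52 TCP [0.517 0.178 0.067] rpy [-52.   -0.1   6. ] F [-1.3 -4.4  6.1] w 0.023 q [-0.21  0.19  1.64  0.63  1.55 -0.4 ]
[-1, 1, 1, -0.0, 0.0, 0.1]
```

View pics/w7.png

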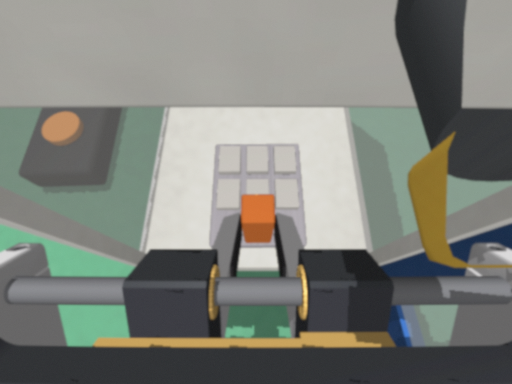

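View pics/s7.png

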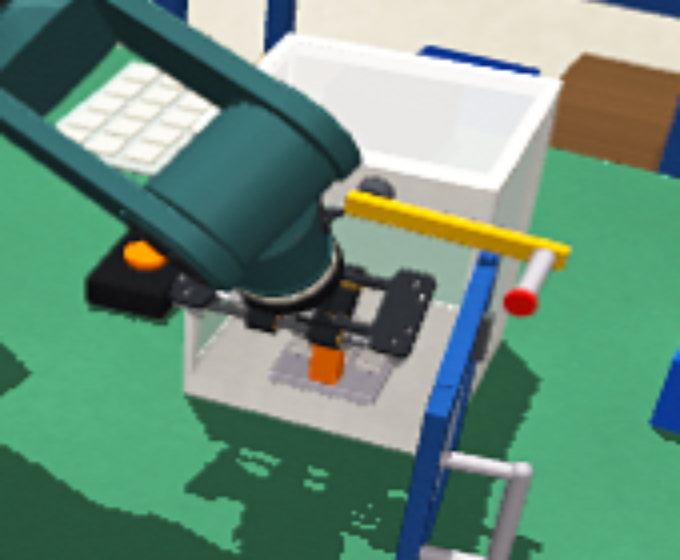

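The carrier is on the floor (+6 N), square and centred (px 213–305 between walls 157–355). Letting go and backing out along the tool.

```bash
python3 -m creep '[[0,0,0,0,0,0,145],[0,0,0,0,0,0,145],[0,0,0,0,0,0,145],[0,0,0,0,0,0,145]]'; python3 -m creep '[[0,-12,0,0,0,0,145],[0,-35,0,0,0,0,145],[0,-60,-10,0,0,0,145],[0,-85,-40,0,0,0,145],[0,-100,-80,0,0,0,145]]'
python3 - <<'E'
from h import *
snap('wrist','w8')
for c in ['wrist','scene']:
  if c=='scene': snap(c,'s8')
  for n in ['carrier','carrier_grip','chamber','door_handle']: print(c,n,[(np.round(d['point'],3),round(d['p'],2)) for d in robot.landmark_of(n,c)[:1]])
rows((cab(-.2,0,.3),6,0),(handle(98,.17),83,0))
E
```

```text
time: 18.02
tool_pos: [0.516, 0.178, 0.0661]
ee_rot: [-0.907, 0.0, 0.105]
wrist_force: [-0.0, -0.2, -0.2]
width: 0.0409
time: 18.65
tool_pos: [0.5306, 0.0521, 0.098]
ee_rot: [-0.91, -0.005, 0.105]
wrist_force: [-0.1, -0.2, 0.4]
width: 0.0405
wrist carrier [(array([0.511, 0.208, 0.025]), 0.96)]
wrist carrier_grip [(array([0.52 , 0.171, 0.082]), 0.65)]
wrist chamber [(array([ 0.514,  0.135, -0.002]), 0.62)]
wrist door_handle []
scene carrier [(array([0.517, 0.212, 0.024]), 0.62)]
scene carrier_grip [(array([0.52 , 0.169, 0.079]), 0.68)]
scene chamber [(array([ 0.521,  0.138, -0.003]), 0.97)]
scene door_handle [(array([ 0.733, -0.034,  0.141]), 0.74)]
now t=19.15 TCP [0.529 0.055 0.096] rpy [-52.   -0.1   6.1] F [-0.7  0.3 -0.8] w 0.04 q [-0.41  0.24  1.52  0.57  1.72 -0.53]
[-1, -217, 23, -38.0, 0.1, 0.0]
[197, -108, -49, -32.0, -73.9, 25.5]
```

View pics/w8.png

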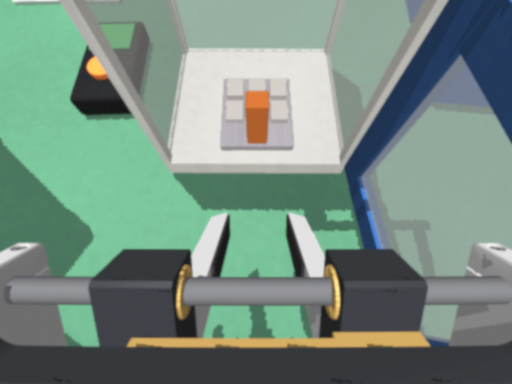

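View pics/s8.png

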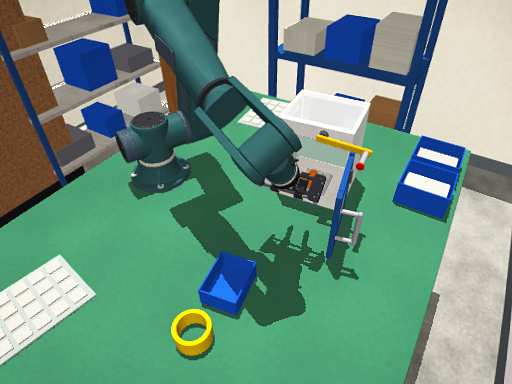

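The carrier stands upright and square (222–293 between 170–342), with its block towards the door. Next, up and over to the handle.

```bash
python3 -m creep '[[0,-25,-25,-8,0,0,100],[0,-75,-35,-16,0,0,100],[0,-125,-30,-24,0,0,100],[0,-175,-10,-32,0,0,100],[0,-217,23,-38,0,0,100]]'
python3 - <<'E'
from h import *
rows((handle(97,.30),70,0))
E
```

```text
time: 19.77
tool_pos: [0.541, -0.0608, 0.2836]
ee_rot: [-1.574, -0.002, 0.104]
wrist_force: [1.1, 0.2, -0.3]
width: 0.0571
now t=19.77 TCP [ 0.541 -0.061  0.284] rpy [-90.2  -0.1   6. ] F [ 1.1  0.2 -0.3] w 0.057 q [-0.21  0.08  1.17 -0.    1.89 -0.32]
[194, 3, 10, 0.3, -64.0, -0.0]
```

```bash
python3 -m creep '[[35,0,2,0,-10,0,100],[70,0,4,0,-20,0,100],[105,0,6,0,-30,0,100],[140,0,8,0,-40,0,100],[165,0,8,0,-50,0,100]]'
python3 - <<'E'
from h import *
rows((handle(97,.30),70,0))
snap('wrist','w9')
for c in ['wrist','scene']:
  if c=='scene': snap(c,'s9')
  for n in ['door_handle']: print(c,n,[(np.round(d['point'],3),round(d['p'],2)) for d in robot.landmark_of(n,c)[:1]])
E
```

```text
time: 20.4
tool_pos: [0.7054, -0.0344, 0.2805]
ee_rot: [-1.57, -0.0, 0.984]
wrist_force: [-1.0, -0.1, 0.4]
width: 0.0572
now t=20.40 TCP [ 0.705 -0.034  0.281] rpy [-90.   -0.   56.4] F [-1.  -0.1  0.4] w 0.057 q [-0.13  0.48  0.67  0.    1.99 -1.11]
[18, -1, -21, -0.0, -13.6, 0.0]
wrist door_handle [(array([ 0.726, -0.036,  0.14 ]), 0.72)]
scene door_handle [(array([ 0.732, -0.035,  0.143]), 0.56)]
```

View pics/w9.png

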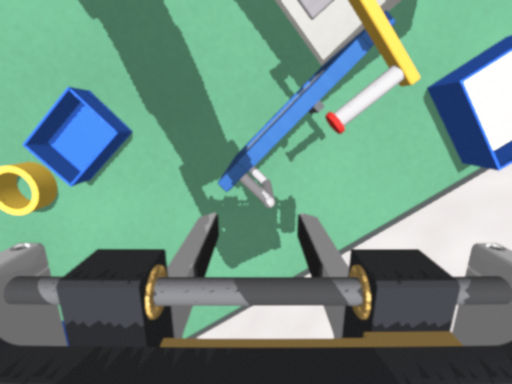

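Run:
```python
from h import *
rows((handle(95.5,.30),80,0),(handle(95.5,.172),80,0))
```

```text
now t=20.60 TCP [ 0.704 -0.035  0.28 ] rpy [-89.9   0.   55.9] F [-0.3 -0.4 -0.2] w 0.057 q [-0.13  0.48  0.68  0.    1.99 -1.11]
[15, -1, -19, -0.1, -24.1, -0.0]
[15, 127, -19, -0.1, -24.1, -0.0]
```

```bash
python3 -m creep '[[7,0,-10,0,-9,0,100],[15,0,-19,0,-18,0,100],[15,0,-19,0,-24,0,100],[15,30,-19,0,-24,0,100],[15,70,-19,0,-24,0,100]]'; python3 -m creep '[[0,30,0,0,0,0,100],[0,50,0,0,0,0,100],[0,57,0,0,0,0,100],[0,57,0,0,0,0,255],[0,57,0,0,0,0,255]]';  python3 -m creep '[[0,0,0,0,0,0,255],[0,0,0,0,0,0,255],[0,0,0,0,0,0,255],[0,0,0,0,0,0,255]]';python3 - <<'E'
from h import *
rows(*[(handle(95.5-k*6,.17),80-k*4.5,0) for k in range(1,6)])
E
```

```text
time: 21.22
tool_pos: [0.7284, -0.0341, 0.2139]
ee_rot: [-1.577, -0.001, 1.394]
wrist_force: [0.1, 0.7, 0.9]
width: 0.057
time: 21.85
tool_pos: [0.7291, -0.0341, 0.1563]
ee_rot: [-1.574, -0.0, 1.395]
wrist_force: [0.4, 0.8, 1.1]
width: 0.0405
time: 22.35
tool_pos: [0.729, -0.0349, 0.1547]
ee_rot: [-1.573, 0.001, 1.396]
wrist_force: [0.8, -2.5, 2.3]
width: 0.0142
now t=22.35 TCP [ 0.729 -0.035  0.155] rpy [-90.1   0.1  80. ] F [ 0.8 -2.5  2.3] w 0.014 q [-0.12  0.5   0.88 -0.    1.75 -1.52]
[-12, 4, 18, 0.1, 4.5, -0.0]
[-23, 4, 37, 0.1, 9.0, -0.0]
[-32, 4, 57, 0.1, 13.5, -0.0]
[-39, 4, 78, 0.1, 18.0, -0.0]
[-43, 4, 100, 0.1, 22.5, -0.0]
```

```bash
python3 -m creep '[[-12,0,18,0,4.5,0,255],[-23,0,37,0,9,0,255],[-32,0,57,0,13.5,0,255],[-39,0,78,0,18,0,255],[-43,0,100,0,22.5,0,255]]';python3 - <<'E'
from h import *
rows(*[(handle(65.5-k*6,.174),57.5-k*4.5,0) for k in range(1,6)])
E
```

```text
time: 22.98
tool_pos: [0.6224, -0.062, 0.1546]
ee_rot: [-1.575, 0.003, 0.998]
wrist_force: [0.6, -6.5, 2.5]
width: 0.0132
now t=22.98 TCP [ 0.622 -0.062  0.155] rpy [-90.2   0.2  57.2] F [ 0.6 -6.5  2.5] w 0.013 q [-0.19  0.26  1.21 -0.    1.67 -1.19]
[-9, 0, 20, 0.2, 4.2, -0.2]
[-17, 0, 40, 0.3, 8.7, -0.1]
[-24, -1, 61, 0.3, 13.2, -0.1]
[-28, -1, 82, 0.3, 17.7, -0.1]
[-30, -1, 104, 0.3, 22.2, -0.1]
```

```bash
python3 -m creep '[[-9,0,20,0,4.5,0,255],[-17,0,40,0,9,0,255],[-24,0,61,0,13.5,0,255],[-28,0,82,0,18,0,255],[-30,0,104,0,22.5,0,255]]';python3 - <<'E'
from h import *
rows(*[(handle(35.5-k*6,.174),35-k*4.5,k*3) for k in range(1,6)])
E
```

```text
time: 23.6
tool_pos: [0.5174, -0.0316, 0.1546]
ee_rot: [-1.575, 0.004, 0.604]
wrist_force: [-1.4, -6.5, 2.5]
width: 0.0129
now t=23.60 TCP [ 0.517 -0.032  0.155] rpy [-90.3   0.2  34.6] F [-1.4 -6.5  2.5] w 0.013 q [-0.17  0.02  1.48 -0.01  1.64 -0.77]
[-7, -1, 21, 3.3, 4.1, -0.3]
[-12, -1, 44, 6.3, 8.6, -0.7]
[-16, -1, 66, 9.2, 13.1, -1.2]
[-17, -1, 89, 12.2, 17.5, -2.0]
[-15, -2, 112, 15.1, 22.0, -3.1]
```

```bash
python3 -m creep '[[-7,0,21,3,4,0,255],[-12,0,44,6,8.5,-1,255],[-16,0,66,9,13,-1,255],[-17,-1,89,12,17.5,-2,255],[-15,-1,112,15,22,-3,255]]';python3 - <<'E'
from h import *
rows(*[(handle(5.5-k*2.5,.174),12.5-k*2,15) for k in range(1,4)])
E
```

```text
time: 24.22
tool_pos: [0.4408, 0.0545, 0.1558]
ee_rot: [-1.305, 0.001, 0.221]
wrist_force: [-2.3, -2.5, 4.5]
width: 0.0125
now t=24.23 TCP [0.441 0.055 0.156] rpy [-74.8   0.1  12.7] F [-2.3 -2.5  4.5] w 0.012 q [-0.22 -0.09  1.62  0.24  1.73 -0.41]
[-2, 2, 6, -0.2, 2.1, -0.6]
[-4, 4, 14, -0.2, 4.0, -1.1]
[-5, 6, 23, -0.2, 5.9, -1.7]
```

```bash
python3 -m creep '[[-1,1,4,0,1,0,255],[-2,2,8,0,2,0,255],[-3,3,12,0,3,0,255],[-4,4,15,0,4,0,255],[-4,4,15,0,4,0,255]]'; python3 -m creep '[[0,0.5,2,0,0.5,0,255],[0,1,4,0,1,0,255],[0,1.5,6,0,1,0,255],[0,1.5,6,0,1,0,255]]';python3 - <<'E'
from h import *
rows((handle(0,.174),7,15))
E
```

```text
time: 24.85
tool_pos: [0.4334, 0.0689, 0.1557]
ee_rot: [-1.307, 0.02, 0.158]
wrist_force: [-5.6, -1.9, 6.0]
width: 0.0126
time: 25.35
tool_pos: [0.4309, 0.0743, 0.1557]
ee_rot: [-1.308, 0.028, 0.142]
wrist_force: [-9.7, -5.8, 6.8]
width: 0.0125
now t=25.35 TCP [0.431 0.074 0.156] rpy [-74.9   1.6   8.1] F [-9.7 -5.8  6.8] w 0.013 q [-0.17 -0.12  1.63  0.24  1.73 -0.29]
[2, -1, -4, -0.0, 0.7, -1.9]
```

```bash
python3 -m creep '[[1,0.5,2,0,0.5,0,255],[2,0.5,2,0,0.5,0,255]]';  python3 -m creep '[[1,0.5,2,0,0,0,255],[1,0.5,2,0,0,0,255]]';python3 - <<'E'
from h import *
for c in ['top','scene']:
  snap(c,c+'10')
  for n in ['door_handle']: print(c,n,[(np.round(d['point'],3),round(d['p'],2)) for d in robot.landmark_of(n,c)[:1]])
rows()
E
```

```text
time: 25.6
tool_pos: [0.4309, 0.0743, 0.1556]
ee_rot: [-1.313, 0.036, 0.133]
wrist_force: [-15.5, -11.5, 10.5]
width: 0.0124
time: 25.85
tool_pos: [0.4308, 0.0743, 0.1555]
ee_rot: [-1.317, 0.038, 0.132]
wrist_force: [-17.0, -16.6, 12.5]
width: 0.0123
top door_handle [(array([0.434, 0.068, 0.14 ]), 0.6)]
scene door_handle [(array([0.435, 0.062, 0.142]), 0.93)]
now t=26.05 TCP [0.431 0.074 0.156] rpy [-75.4   2.2   7.5] F [-16.6 -16.3  12.5] w 0.012 q [-0.17 -0.11  1.63  0.23  1.73 -0.27]
```

View pics/scene10.png

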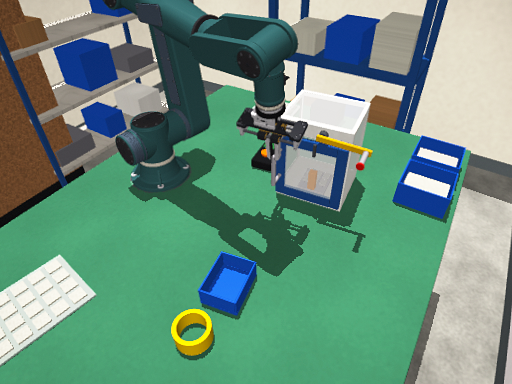

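The TCP stopped moving while the force grew, so the door is against its stop. Releasing.

```bash
python3 -m creep '[[0,0,0,0,0,0,140],[0,0,0,0,0,0,140],[0,0,0,0,0,0,140],[0,0,0,0,0,0,140]]'; python3 -m creep '[[0,-20,0,0,0,0,140],[0,-60,0,0,0,0,140],[0,-100,0,0,0,0,140],[0,-150,0,0,0,0,140],[0,-190,0,0,0,0,140]]'
python3 - <<'E'
from h import *
for c in ['top','scene','wrist']:
  o,s=snap(c,c+'11')
  for n in ['door_handle','bar_peg','bar_pivot']: print(c,n,[(np.round(d['point'],3),round(d['p'],2)) for d in robot.landmark_of(n,c)[:1]])
  if c=='top': cv2.imwrite('pics/t11z.png',cv2.resize(s['color'][80:230,80:240],None,fx=4,fy=4))
print(handle(0,.14),cab(-.064,-.155,.262),cab(-.064,-.03,.262))
rows((cab(-.064,-.155,.262)+[0,0,.1],6,20))
E
```

```text
time: 26.55
tool_pos: [0.4366, 0.08, 0.1551]
ee_rot: [-1.306, 0.023, 0.132]
wrist_force: [-0.4, -0.6, -0.1]
width: 0.0424
time: 27.18
tool_pos: [0.4477, 0.0309, 0.3405]
ee_rot: [-1.307, 0.022, 0.132]
wrist_force: [0.9, -0.7, 1.0]
width: 0.0426
top door_handle [(array([0.433, 0.066, 0.138]), 0.64)]
top bar_peg [(array([0.679, 0.09 , 0.254]), 0.93)]
top bar_pivot []
scene door_handle [(array([0.438, 0.065, 0.143]), 0.69)]
scene bar_peg [(array([0.68 , 0.092, 0.252]), 0.65)]
scene bar_pivot [(array([0.559, 0.076, 0.262]), 0.92)]
wrist door_handle [(array([0.43 , 0.06 , 0.139]), 0.58)]
wrist bar_peg [(array([0.43 , 0.062, 0.142]), 0.6)]
wrist bar_pivot []
[0.43369929 0.06512945 0.14      ] [0.68034072 0.09105251 0.262     ] [0.55602548 0.07798645 0.262     ]
now t=27.77 TCP [0.447 0.031 0.338] rpy [-74.8   1.4   7.5] F [ 0.1  0.3 -1. ] w 0.042 q [-0.26 -0.06  1.23  0.27  2.09 -0.27]
[239, -3, 37, 4.8, 1.0, -1.8]
```

View pics/t11z.png

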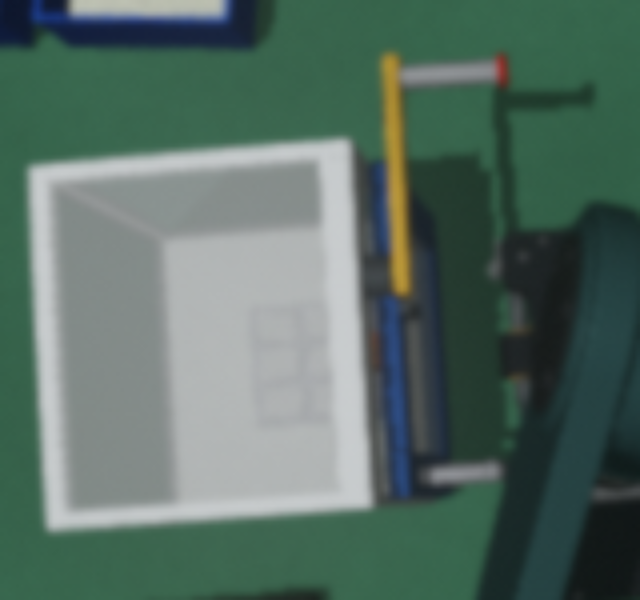

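View pics/scene11.png

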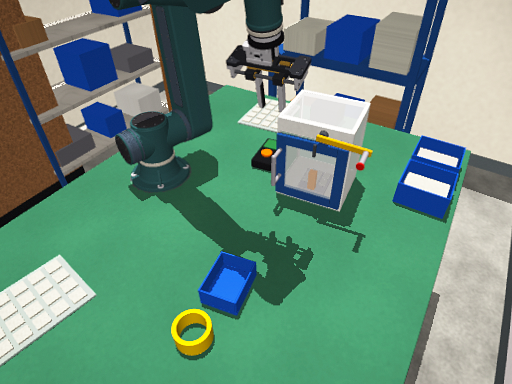

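The door strip in the top view (378,165→400,495) is parallel to the cabinet's front frame to within about 0.2°, so it is shut. Next, the lock bar; its peg is at about (0.680, 0.091, 0.253).

```bash
cat >> h.py <<'E'
def peg(ph):
    a=np.radians(ph); return cab(-.064,-.03-.125*np.cos(a),.262-.125*np.sin(a))
E
python3 -m creep '[[48,0,7,1,0,0,80],[96,0,14,2,0,0,80],[143,0,21,3,0,-1,80],[191,0,29,4,1,-1.5,80],[239,0,37,5,1,-2,80]]';  python3 - <<'E'
from h import *
o,s=snap('wrist','w12')
for n in ['bar_peg','bar_pivot']: print(n,[(np.round(d['point'],3),round(d['p'],2)) for d in robot.landmark_of(n,'wrist')[:1]])
print(peg(4))
rows((peg(4),6,20))
E
```

```text
time: 28.4
tool_pos: [0.681, 0.0984, 0.3423]
ee_rot: [-1.219, -0.004, 0.104]
wrist_force: [0.0, -0.1, 0.6]
width: 0.0643
bar_peg [(array([0.679, 0.091, 0.253]), 0.81)]
bar_pivot []
[0.68003789 0.09102068 0.25328044]
now t=28.55 TCP [0.681 0.098 0.337] rpy [-69.8   0.2   6. ] F [-0.9 -0.4 -0.1] w 0.064 q [-0.13  0.48  0.61  0.4   2.11 -0.04]
[-1, 96, -36, -0.2, -0.1, -0.2]
```

View pics/w12.png

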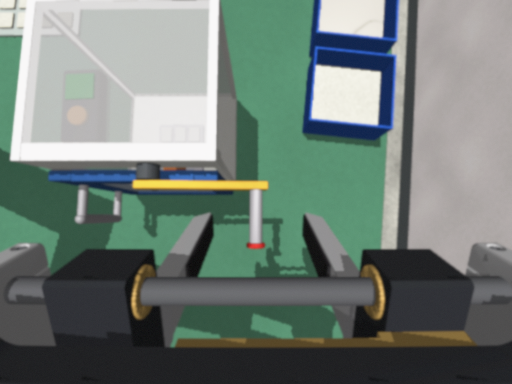

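The peg (256, 185–245) is centred between the fingers. Descending and pinching.

```bash
python3 -m creep '[[-1,20,-20,0,0,0,80],[-1,45,-36,0,0,0,80],[-1,75,-36,0,0,0,80],[-1,96,-36,0,0,0,80],[-1,96,-36,0,0,0,255]]'; python3 -m creep '[[0,0,0,0,0,0,255],[0,0,0,0,0,0,255],[0,0,0,0,0,0,255],[0,0,0,0,0,0,255],[0,0,0,0,0,0,255]]'
python3 - <<'E'
from h import *
rows((peg(4),6,20),*[(peg(4+9*k),6,20) for k in range(1,6)])
E
```

```text
time: 29.18
tool_pos: [0.6771, 0.0972, 0.2396]
ee_rot: [-1.219, -0.002, 0.105]
wrist_force: [0.7, -0.9, -0.3]
width: 0.058
time: 29.8
tool_pos: [0.6793, 0.0969, 0.24]
ee_rot: [-1.219, -0.004, 0.104]
wrist_force: [0.1, -0.6, 0.8]
width: 0.0078
now t=29.80 TCP [0.679 0.097 0.24 ] rpy [-69.9  -0.2   6. ] F [ 0.1 -0.6  0.8] w 0.008 q [-0.13  0.42  0.89  0.36  1.9  -0.13]
[0, 5, -1, -0.1, 0.1, 0.2]
[-3, 23, -8, -0.1, 0.1, 0.2]
[-9, 40, -14, -0.1, 0.1, 0.2]
[-18, 57, -20, -0.1, 0.1, 0.2]
[-29, 72, -26, -0.1, 0.1, 0.2]
[-43, 85, -30, -0.1, 0.1, 0.2]
```

Width 8 mm is less than the 15 mm peg, so the pinch missed. Looking.

Run:
```python
from h import *
o,s=snap('wrist','w13')
o,s=snap('scene','s13'); cv2.imwrite('pics/s13z.png',cv2.resize(s['color'][80:240,260:420],None,fx=4,fy=3.7))
for n in ['bar_peg','bar_pivot']: print(n,[(np.round(d['point'],3),round(d['p'],2)) for d in robot.landmark_of(n,'scene')[:1]])
rows()
```

```text
bar_peg [(array([0.68 , 0.092, 0.253]), 0.57)]
bar_pivot [(array([0.556, 0.078, 0.26 ]), 0.87)]
now t=30.00 TCP [0.679 0.097 0.24 ] rpy [-69.9  -0.2   6. ] F [-0.3  0.   0.5] w 0.0 q [-0.13  0.42  0.89  0.36  1.9  -0.13]
```

View pics/w13.png

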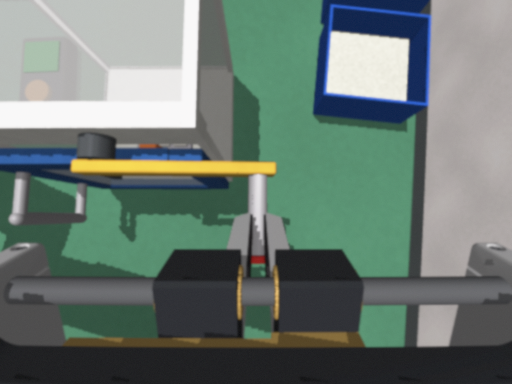

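View pics/s13z.png

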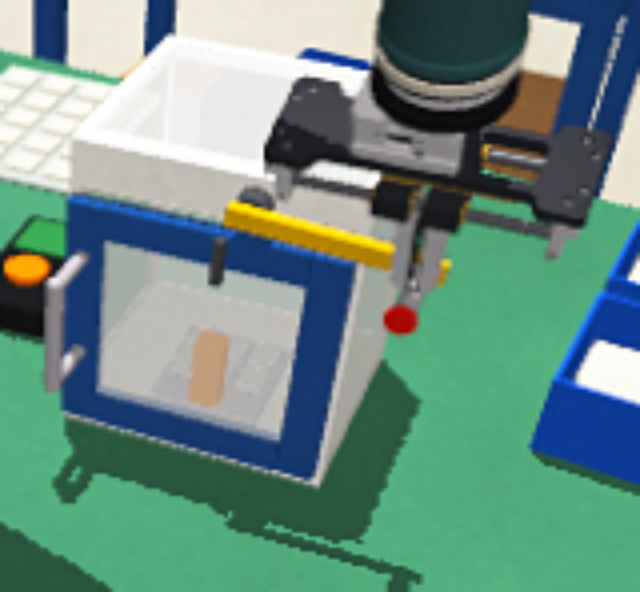

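```bash
cat >> h.py <<'E'
def ray(s,uv,o=None):
    K=np.array([[s['fx'],0,s['cx']],[0,s['fy'],s['cy']],[0,0,1]])
    # model: drawn = (1+k1 r^2) * slope
    n=cv2.undistortPoints(np.array([[uv]],float),K,np.array([s['k1'],0,0,0]))[0,0]
    if 'mount' in s:
        T=np.eye(4);T[:3,:3]=R.from_euler('xyz',o['ee_rot']).as_matrix();T[:3,3]=o['tool_pos'];M=T@s['mount']
    else: M=s['world_from_camera']
    M=np.array(M); d=M[:3,:3]@np.array([n[0],n[1],1]); return M[:3,3],d/np.linalg.norm(d)
def tri(rs):
    A=sum(np.eye(3)-np.outer(d,d) for c,d in rs); b=sum((np.eye(3)-np.outer(d,d))@c for c,d in rs)
    p=np.linalg.solve(A,b); return p,[np.linalg.norm(np.cross(p-c,d)) for c,d in rs]
def red(img):
    b,g,r=[img[:,:,i].astype(int) for i in range(3)]
    m=((r>150)&(g<45)&(b<45)).astype(np.uint8); n,l,st,ce=cv2.connectedComponentsWithStats(m)
    return [(st[i,4],ce[i].round(1).tolist()) for i in range(1,n) if st[i,4]>4]
E
python3 - <<'E'
from h import *
rs=[]
for c in ['scene','top']:
    s=robot.snapshot(c); q=red(s['color']); print(c,q)
    if q: rs.append(ray(s,max(q)[1]))
print(tri(rs)); print(cab(-.093,-.03-.125,.262))
E
```

```text
scene [(np.int32(45), [359.6, 166.1])]
top []
(array([ 0.88733966, -0.83716272,  0.90411385]), [np.float64(3.122502256758253e-17)])
[0.68337204 0.06221138 0.262     ]
```

Run:
```python
from h import *
s=robot.snapshot('scene'); c,d=ray(s,(359.6,166.1))
a=np.radians(CY); xc=np.array([np.cos(a),np.sin(a),0]); yc=np.array([-np.sin(a),np.cos(a),0]); O=np.array([*C0,0])
for xp in (-.096,-.093):
    t=(xp-(c-O)@xc)/(d@xc); p=c+t*d; print(xp,p,'yc',(p-O)@yc,'z',p[2],'r',np.hypot((p-O)@yc+.03,p[2]-.262),'ang',np.degrees(np.arctan2(.262-p[2],-.03-(p-O)@yc)))
```

```text
-0.096 [0.68322763 0.05917967 0.25469879] yc -0.15453948076242313 z 0.2546987935754982 r 0.12475331612356903 ang 3.355161245636749
-0.093 [0.68255677 0.06212569 0.25256436] yc -0.15418024171489106 z 0.252564356429933 r 0.12453820217889014 ang 4.345181729460178
```

Run:
```python
from h import *
o,s=snap('wrist','w14'); cv2.imwrite('pics/w14z.png',cv2.resize(s['color'][140:300,170:350],None,fx=4,fy=3.7))
o,s=snap('scene','s14'); cv2.imwrite('pics/s14z.png',cv2.resize(s['color'][110:190,320:400],None,fx=7,fy=7))
rows()
```

```text
now t=30.25 TCP [0.679 0.097 0.24 ] rpy [-69.9  -0.2   6. ] F [0.4 0.1 0.4] w 0.001 q [-0.13  0.42  0.89  0.36  1.9  -0.13]
```

View pics/w14z.png

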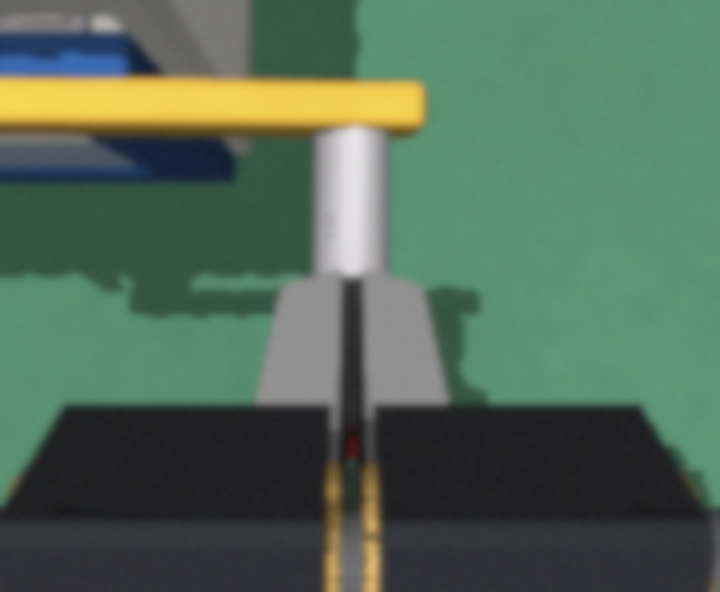

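View pics/s14z.png

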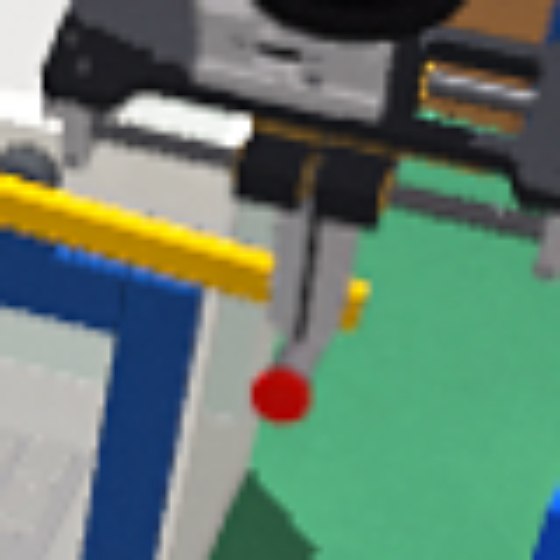

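Run:
```python
from h import *
o=robot.get_obs(); s=robot.snapshot('wrist')
a=np.radians(CY); xc=np.array([np.cos(a),np.sin(a),0]); O=np.array([*C0,0])
for row in (162,175,214,259):
    c,d=ray(s,(257.5,row),o)
    for xp in (-.029,-.05,-.064,-.09):
        t=(xp-(c-O)@xc)/(d@xc); p=c+t*d; print(row,xp,np.round(p,3),'dist',round(t,3))
T=rot(6,20)
print('cam',c, 'TCP cab x',(o['tool_pos']-O)@xc)
```

```text
162 -0.029 [0.676 0.126 0.304] dist 0.163
162 -0.05 [0.678 0.105 0.406] dist 0.058
162 -0.064 [0.679 0.091 0.475] dist -0.012
162 -0.09 [0.682 0.065 0.602] dist -0.142
175 -0.029 [0.677 0.126 0.251] dist 0.214
175 -0.05 [0.678 0.105 0.388] dist 0.076
175 -0.064 [0.679 0.091 0.479] dist -0.016
175 -0.09 [0.682 0.065 0.648] dist -0.187
214 -0.029 [ 0.694  0.128 -5.325] dist 5.789
214 -0.05 [ 0.685  0.106 -1.594] dist 2.057
214 -0.064 [0.678 0.091 0.893] dist -0.43
214 -0.09 [0.666 0.063 5.513] dist -5.05
259 -0.029 [0.675 0.126 0.666] dist -0.205
259 -0.05 [0.678 0.105 0.535] dist -0.073
259 -0.064 [0.68  0.091 0.448] dist 0.015
259 -0.09 [0.683 0.065 0.286] dist 0.179
cam [0.67924466 0.0933731  0.46304497] TCP cab x -0.057966218630226066
```

```bash
cat >> h.py <<'E'
def proj(s,p):
    M=np.linalg.inv(np.array(s['world_from_camera'])); q=M[:3,:3]@np.array(p)+M[:3,3]; u=q[:2]/q[2]; u=u*(1+s['k1']*(u@u)); return (u*s['fx']+[s['cx'],s['cy']]).round(1)
E
python3 - <<'E'
from h import *
o=robot.get_obs(); s=robot.snapshot('scene')
print('TCP',proj(s,o['tool_pos']),'peg',proj(s,peg(4)),'pegin',proj(s,cab(-.03,-.155,.253)),'cap',proj(s,cab(-.096,-.155,.253)),'pivot',proj(s,cab(-.02,-.03,.262)),'bartip',proj(s,cab(-.029,-.155,.253)))
print('bar parked0', proj(s,cab(-.024,-.164,.262)))
for r_ in (0,): 
    for z in (.22,.23,.24,.25,.26): print(z,proj(s,cab(-.096,-.155,z)))
E
```

```text
TCP [362.1 162.7] peg [362.6 159.8] pegin [365.7 153. ] cap [359.7 166.7] pivot [321.7 137.3] bartip [365.8 152.8]
bar parked0 [370.3 149.9]
0.22 [357.4 177.1]
0.23 [358.1 174. ]
0.24 [358.8 170.8]
0.25 [359.5 167.7]
0.26 [360.1 164.4]
```

The geometry says the tips ended only just past the peg. I'll reopen, go 10 mm deeper and close again.

```bash
python3 -m creep '[[0,0,0,0,0,0,150],[0,0,0,0,0,0,150],[0,0,0,0,0,0,150],[0,0,0,0,0,0,150],[0,0,0,0,0,0,150]]'; python3 -m creep '[[0,7,-3,0,0,0,150],[0,14,-6,0,0,0,150],[0,14,-6,0,0,0,255],[0,14,-6,0,0,0,255],[0,14,-6,0,0,0,255]]';python3 -m creep '[[0,0,0,0,0,0,255],[0,0,0,0,0,0,255]]'
python3 - <<'E'
from h import *
o,s=snap('wrist','w15'); 
rows()
E
```

```text
time: 30.98
tool_pos: [0.6792, 0.097, 0.2401]
ee_rot: [-1.219, -0.004, 0.104]
wrist_force: [0.8, 0.1, 0.9]
width: 0.0383
time: 31.6
tool_pos: [0.6791, 0.0961, 0.2252]
ee_rot: [-1.22, -0.004, 0.104]
wrist_force: [-0.7, -0.5, -1.0]
width: 0.0137
time: 31.85
tool_pos: [0.6791, 0.0961, 0.2252]
ee_rot: [-1.219, -0.004, 0.104]
wrist_force: [-2.3, 0.5, 1.9]
width: 0.0141
now t=31.90 TCP [0.679 0.096 0.225] rpy [-69.9  -0.2   6. ] F [-1.4 -0.6  1. ] w 0.014 q [-0.13  0.41  0.92  0.36  1.87 -0.14]
```

View pics/w15.png

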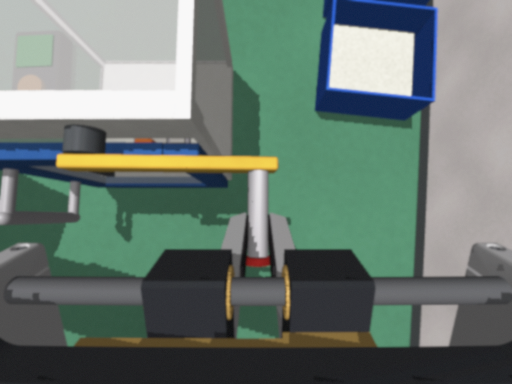

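Pinched now (14.1 mm), peg visible between the fingers at (258,170–260). Swinging it down along the arc.

```bash
cat >> h.py <<'E'
PO=np.array([0,0,-.010])
E
python3 - <<'E'
from h import *
rows((peg(4)+PO,6,20),*[(peg(4+8*k)+PO,6,20) for k in range(1,6)])
E
```

```text
now t=31.90 TCP [0.679 0.096 0.225] rpy [-69.9  -0.2   6. ] F [-1.4 -0.6  1. ] w 0.014 q [-0.13  0.41  0.92  0.36  1.87 -0.14]
[0, 0, 1, -0.1, 0.1, 0.2]
[-2, 16, -5, -0.1, 0.1, 0.2]
[-7, 32, -10, -0.1, 0.1, 0.2]
[-14, 47, -16, -0.1, 0.1, 0.2]
[-23, 61, -21, -0.1, 0.1, 0.2]
[-35, 73, -26, -0.1, 0.1, 0.2]
```

```bash
python3 -m creep '[[-2,16,-5,0,0,0,255],[-7,32,-11,0,0,0,255],[-14,47,-16,0,0,0,255],[-23,61,-21,0,0,0,255],[-35,73,-26,0,0,0,255]]'
python3 - <<'E'
from h import *
rows(*[(peg(44+8*k)+PO,6,20) for k in range(1,6)])
E
```

```text
time: 32.52
tool_pos: [0.6432, 0.0926, 0.149]
ee_rot: [-1.22, -0.003, 0.105]
wrist_force: [-7.8, -2.4, 11.4]
width: 0.0104
now t=32.52 TCP [0.643 0.093 0.149] rpy [-69.9  -0.2   6. ] F [-7.8 -2.4 11.4] w 0.01 q [-0.14  0.34  1.17  0.34  1.71 -0.21]
[-11, 13, -4, -0.1, 0.1, 0.2]
[-26, 22, -7, -0.1, 0.1, 0.2]
[-42, 29, -10, -0.1, 0.1, 0.2]
[-58, 34, -11, -0.1, 0.1, 0.2]
[-75, 37, -12, -0.1, 0.1, 0.2]
```

Run:
```python
from h import *
o,s=snap('wrist','w16'); s=robot.snapshot('scene'); print(red(s['color'])); cv2.imwrite('pics/s16.png',cv2.resize(s['color'][80:240,260:420],None,fx=4,fy=3.7))
rows()
```

```text
[(np.int32(36), [340.1, 187.4])]
now t=32.62 TCP [0.641 0.092 0.148] rpy [-69.9   0.1   6. ] F [-9.2 -2.4  4.4] w 0.01 q [-0.14  0.34  1.17  0.34  1.72 -0.21]
```

View pics/w16.png

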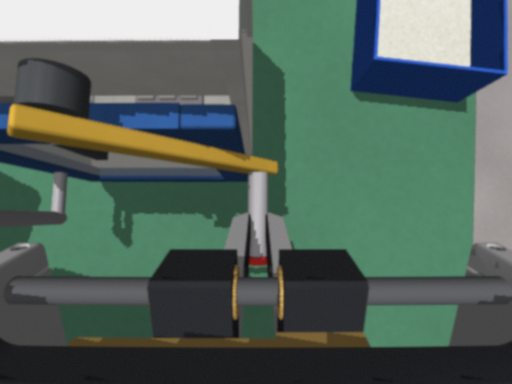

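View pics/s16.png

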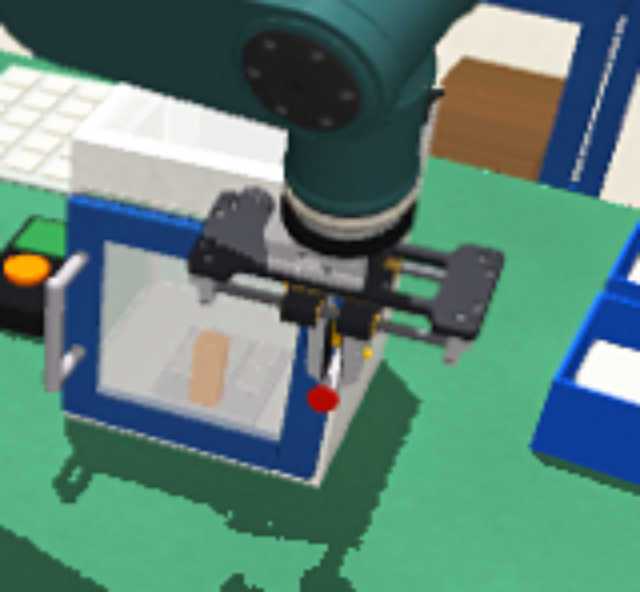

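```bash
cat >> h.py <<'E'
def capang(s):
    q=red(s['color']); c,d=ray(s,max(q)[1]); a=np.radians(CY); xc=np.array([np.cos(a),np.sin(a),0]); yc=np.array([-np.sin(a),np.cos(a),0]); O=np.array([*C0,0])
    t=(-.0955-(c-O)@xc)/(d@xc); p=c+t*d; y=(p-O)@yc
    print('cap',np.round(p,3),'yc',round(y,3),'r',round(np.hypot(y+.03,p[2]-.262),4),'ang',round(np.degrees(np.arctan2(.262-p[2],-.03-y)),1))
E
python3 - <<'E'
from h import *
s=robot.snapshot('scene'); capang(s); rows((peg(43),6,20))
E
```

```text
cap [0.645 0.056 0.172] yc -0.116 r 0.1246 ang 46.3
now t=32.67 TCP [0.641 0.092 0.148] rpy [-69.9   0.1   6.1] F [-8.8 -3.4  5.2] w 0.01 q [-0.14  0.34  1.17  0.34  1.72 -0.21]
[5, -10, 5, -0.1, 0.0, -0.1]
```

Run:
```python
from h import *
rows((peg(46.3),6,20),*[(peg(46.3+9*k)+[0,0,-.008],6,20) for k in range(1,6)])
```

```text
now t=32.67 TCP [0.641 0.092 0.148] rpy [-69.9   0.1   6.1] F [-8.8 -3.4  5.2] w 0.01 q [-0.14  0.34  1.17  0.34  1.72 -0.21]
[0, -5, 3, -0.1, 0.0, -0.1]
[-15, 14, -4, -0.1, 0.0, -0.1]
[-32, 23, -7, -0.1, 0.0, -0.1]
[-50, 30, -10, -0.1, 0.0, -0.1]
[-69, 34, -11, -0.1, 0.0, -0.1]
[-89, 35, -12, -0.1, 0.0, -0.1]
```

```bash
python3 -m creep '[[-15,14,-4,0,0,0,255],[-32,23,-7,0,0,0,255],[-50,30,-10,0,0,0,255],[-69,34,-11,0,0,0,255],[-83,35,-12,0,0,0,255]]'
python3 - <<'E'
from h import *
s=robot.snapshot('scene'); cv2.imwrite('pics/s17.png',cv2.resize(s['color'][80:240,260:420],None,fx=4,fy=3.7)); capang(s); rows((peg(90),6,20))
E
```

```text
time: 33.3
tool_pos: [0.5656, 0.086, 0.116]
ee_rot: [-1.219, -0.017, 0.104]
wrist_force: [1.2, 0.5, 15.2]
width: 0.0004
cap [0.564 0.047 0.137] yc -0.035 r 0.1248 ang 87.9
now t=33.35 TCP [0.564 0.086 0.116] rpy [-69.8  -0.9   6. ] F [-2.9 -0.5 13.8] w 0.0 q [-0.18  0.17  1.44  0.34  1.62 -0.28]
[-9, -3, 1, -0.2, 0.3, 0.8]
```

View pics/s17.png

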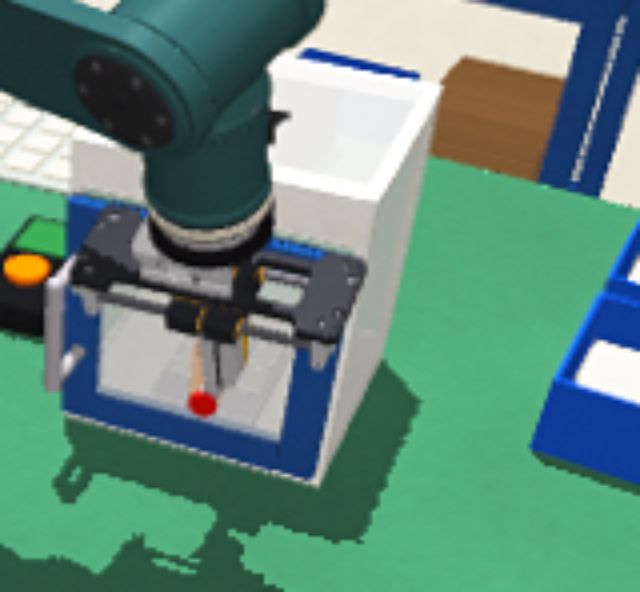

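The fingers slipped off the peg top and shut, with the bar at about 88°. I'll lift, go to the outer side of the peg, and press it home sideways with the shut fingers.

```bash
python3 -m creep '[[0,-28,10,0,0,0,255],[14,-28,10,0,0,0,255],[32,-28,10,0,0,0,255],[32,-10,4,0,0,0,255],[32,6,-2,0,0,0,255]]'
python3 - <<'E'
from h import *
o,s=snap('wrist','w18'); s=robot.snapshot('scene'); cv2.imwrite('pics/s18.png',cv2.resize(s['color'][80:240,260:420],None,fx=4,fy=3.7)); capang(s); rows((peg(90),6,20))
E
```

```text
time: 33.98
tool_pos: [0.5931, 0.0891, 0.1004]
ee_rot: [-1.219, -0.001, 0.105]
wrist_force: [-0.1, -0.7, -0.3]
width: 0.0008
cap [0.561 0.047 0.137] yc -0.032 r 0.1253 ang 89.1
now t=34.08 TCP [0.591 0.089 0.099] rpy [-69.8   0.2   6. ] F [-0.2  0.2 -0.7] w 0.0 q [-0.16  0.25  1.38  0.34  1.61 -0.27]
[-36, -19, 6, -0.2, -0.1, -0.2]
```

View pics/w18.png

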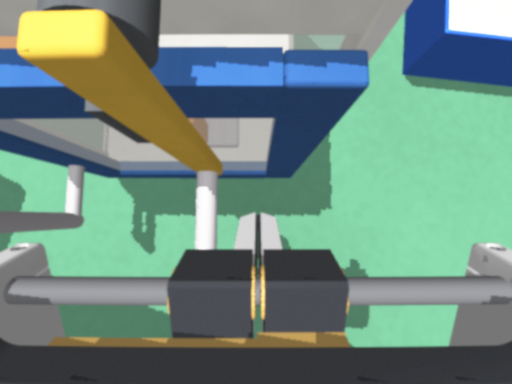

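View pics/s18.png

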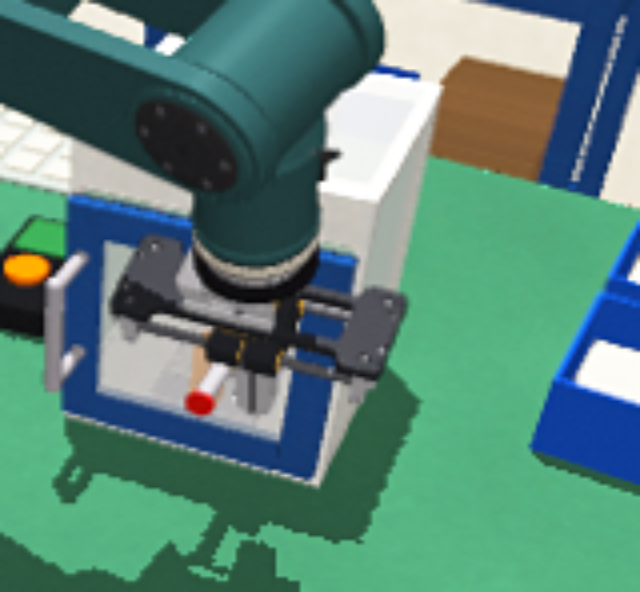

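The fingers are now beside the peg on its outer side (peg column 206, fingers 238–280). Pushing sideways in small steps.

```bash
python3 -m creep '[[-6,0,0,0,0,0,255],[-12,0,0,0,0,0,255],[-15,0,0,0,0,0,255]]'; python3 -m creep '[[-2,0,0,0,0,0,255],[-4,0,0,0,0,0,255],[-4,0,0,0,0,0,255]]'; python3 -m creep '[[-2,0,0,0,0,0,255],[-4,0,0,0,0,0,255],[-4,0,0,0,0,0,255]]'
```

```text
time: 34.45
tool_pos: [0.5791, 0.0872, 0.1046]
ee_rot: [-1.22, -0.006, 0.104]
wrist_force: [0.4, -0.9, 0.1]
width: 0.0003
time: 34.83
tool_pos: [0.5758, 0.0869, 0.1041]
ee_rot: [-1.22, -0.006, 0.104]
wrist_force: [2.4, 0.0, 0.6]
width: 0.0006
time: 35.2
tool_pos: [0.5734, 0.0866, 0.1041]
ee_rot: [-1.22, -0.009, 0.103]
wrist_force: [5.9, 1.0, -1.1]
width: 0.0004
```

```bash
python3 -m creep '[[-2,0,0,0,0,0,255],[-4,0,0,0,0,0,255],[-4,0,0,0,0,0,255]]'; python3 -m creep '[[-2,0,0,0,0,0,255],[-4,0,0,0,0,0,255],[-4,0,0,0,0,0,255]]'
python3 - <<'E'
from h import *
s=robot.snapshot('scene'); capang(s)
E
```

```text
time: 35.58
tool_pos: [0.5727, 0.0865, 0.1053]
ee_rot: [-1.22, -0.017, 0.101]
wrist_force: [11.4, 2.2, -0.5]
width: 0.0004
time: 35.95
tool_pos: [0.572, 0.0863, 0.1067]
ee_rot: [-1.22, -0.025, 0.1]
wrist_force: [17.0, 3.6, 0.2]
width: 0.0002
cap [0.559 0.047 0.136] yc -0.03 r 0.1256 ang 90.0
```

```bash
python3 -m creep '[[-2,0,0,0,0,0,255],[-4,0,0,0,0,0,255],[-6,0,0,0,0,0,255],[-6,0,0,0,0,0,255]]'
python3 - <<'E'
from h import *
s=robot.snapshot('scene'); capang(s)
s=robot.snapshot('scene'); capang(s)
rows()
E
```

```text
time: 36.5
tool_pos: [0.5693, 0.0858, 0.11]
ee_rot: [-1.22, -0.033, 0.099]
wrist_force: [20.7, 3.4, 6.3]
width: 0.0005
cap [0.559 0.047 0.136] yc -0.03 r 0.1256 ang 90.0
cap [0.559 0.047 0.136] yc -0.03 r 0.1256 ang 90.0
now t=36.60 TCP [0.569 0.086 0.11 ] rpy [-69.9  -1.9   5.7] F [21.8  2.5  5.3] w 0.001 q [-0.18  0.17  1.45  0.35  1.59 -0.29]
```

The cap no longer moves under 20 N and measures 90.0°. Backing away.

```bash
python3 -m creep '[[10,0,0,0,0,0,255],[30,0,0,0,0,0,255],[34,-20,-20,0,0,0,255],[34,-50,-60,0,0,0,255],[34,-90,-100,0,0,0,255]]'; python3 -m creep '[[0,-50,-20,0,0,0,255],[-40,-100,-40,0,0,0,255],[-80,-130,-60,0,0,0,255],[-110,-130,-80,0,0,0,255],[-110,-130,-80,0,0,0,255]]'
python3 - <<'E'
from h import *
for c in ['scene','top','wrist']:
  o,s=snap(c,c+'20')
  if c=='scene': capang(s); cv2.imwrite('pics/s20.png',cv2.resize(s['color'][70:220,250:410],None,fx=5,fy=4))
  if c=='top': cv2.imwrite('pics/t20.png',cv2.resize(s['color'][80:230,80:240],None,fx=4,fy=4))
  for n in ['door_handle','bar_peg','carrier','bin','tape_roll','meter']: print(c,n,[(np.round(d['point'],3),round(d['p'],2)) for d in robot.landmark_of(n,c)[:1]])
rows()
E
```

```text
time: 37.22
tool_pos: [0.6024, -0.036, 0.1528]
ee_rot: [-1.218, 0.0, 0.106]
wrist_force: [2.3, 0.1, 0.1]
width: 0.0009
time: 37.85
tool_pos: [0.5047, -0.1675, 0.2476]
ee_rot: [-1.219, -0.002, 0.101]
wrist_force: [-0.0, 0.7, 0.1]
width: 0.0006
cap [0.559 0.047 0.136] yc -0.03 r 0.1256 ang 90.0
scene door_handle [(array([0.436, 0.064, 0.142]), 0.8)]
scene bar_peg [(array([0.555, 0.076, 0.138]), 0.68)]
scene carrier []
scene bin [(array([ 0.497, -0.269,  0.006]), 0.64)]
scene tape_roll [(array([ 0.506, -0.42 ,  0.   ]), 0.66)]
scene meter [(array([ 0.286,  0.288, -0.004]), 0.66)]
top door_handle [(array([0.431, 0.067, 0.141]), 0.89)]
top bar_peg [(array([0.556, 0.077, 0.14 ]), 0.52)]
top carrier [(array([0.517, 0.208, 0.024]), 0.55)]
top bin [(array([ 0.496, -0.272,  0.003]), 0.63)]
top tape_roll [(array([0.555, 0.076, 0.135]), 0.74)]
top meter [(array([ 0.291,  0.28 , -0.   ]), 0.82)]
wrist door_handle [(array([0.428, 0.064, 0.143]), 0.82)]
wrist bar_peg [(array([0.555, 0.078, 0.137]), 0.66)]
wrist carrier []
wrist bin []
wrist tape_roll []
wrist meter []
now t=38.90 TCP [ 0.507 -0.166  0.248] rpy [-69.9  -0.2   6. ] F [-0.4 -0.   0.1] w 0.0 q [-0.62  0.19  1.16  0.29  2.01 -0.62]
```

View pics/s20.png

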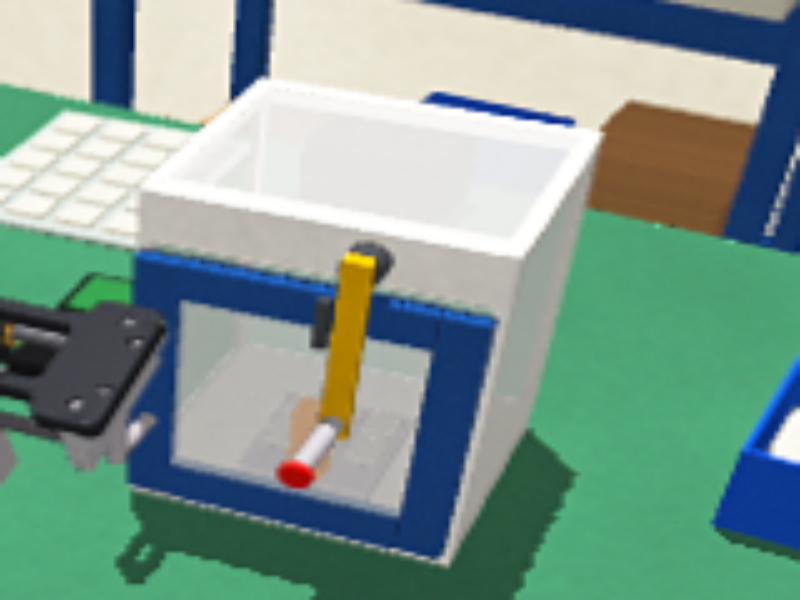

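View pics/wrist20.png

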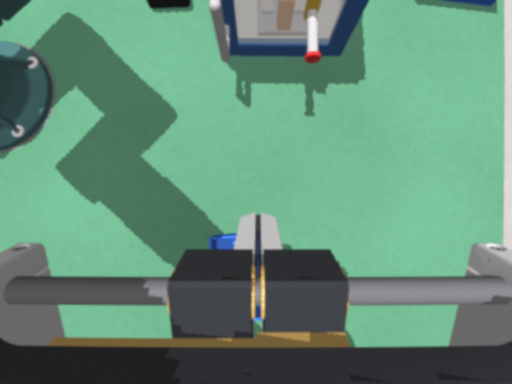

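View pics/t20.png

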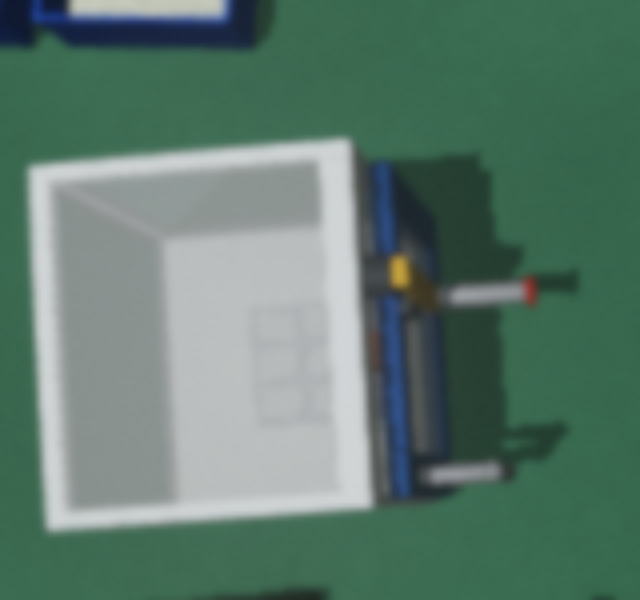

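The bar hangs plumb in front of the shut door (zoomed scene view: pivot at (360,260), cap at (296,473)). The carrier stands square behind the pane, and the bin, tape and meter have not moved. Handing in.

Run:
```python
from h import *
rows(); print(robot.close_job())
```

```text
now t=38.90 TCP [ 0.507 -0.166  0.248] rpy [-69.9  -0.2   6. ] F [-0.4 -0.   0.1] w 0.0 q [-0.62  0.19  1.16  0.29  2.01 -0.62]
the job is handed in; nothing more can be done
None
```

The job is done in the order asked and was handed in at 38.9 s, with the robot touching nothing.

- **Door opened:** I swung it out to about 98° by the handle.
- **Carrier placed:** It stands upright, square and centred just inside, with the grip block towards the door. Its origin measured about (0.514, 0.210), against a target of (0.512, 0.210). It touched down at about 6 N.
- **Door shut:** I pushed it against its stop. In the top view it is parallel to the cabinet front to about 0.2°.
- **Lock bar home:** It is swung down onto its stop and measured 90.0°, and it did not move under about 20 N of push.

**What went wrong:**
- My first pinch on the bar's peg closed on nothing, and the second slipped off near 88°. I pushed the bar the last bit sideways with the shut fingers.
- I never settled why the first pinch missed. The pictures put the peg between the pads, yet the fingers shut fully.

**Last checks:** The bin, tape roll and meter read within a few millimetres of where they started. The last top-view search for the tape roll returned the red-capped peg instead, so only the scene camera confirms the tape. With the door shut, only the top camera still found the carrier. The scene and wrist cameras missed it behind the pane, though it shows plainly in the scene picture.

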